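# Change the roller of the print carriage

## Robot

A 6-joint arm with a two-finger parallel gripper is mounted at the origin on the work surface. World frame = base frame: x ahead of the robot, y to its left, z up, the work surface at z = 0. Lengths are in m, angles in degrees, forces in N, time in s.
With the tool pointing down it reaches from about 0.325 to 0.9 m from the base axis. Payload 3.5 kg.
Tool frame: the origin (TCP) lies at the very end of the fingers, on their centre line; the grasp point (between the pads) lies 19 mm behind it; z points along the fingers, y is the direction in which the jaws open and shut (so a half turn about z gives the same grasp; the last joint's range is limited). The gripper opens to 85 mm and grips with 20 to 120 N. Pads are 22 mm wide; open, the fingers measure 114 mm over their backs; the gripper's body (76 mm by 85 mm) begins 54 mm behind the grasp point. The pads swing forward as they close: fully open they stand 13 mm farther back than shut.
Start: joints at [-76.284, 15.837, -1.513, 72.651, 0, 84.076], TCP at [0.21, -0.589, 0.231] pointing down, gripper open.
Joint ranges: [-178.77, 178.77], [-48.84, 107.48], [-61.69, 71.31], [-111.58, 123.2], [-90, 87.43], [-180, 180]. Speed limits (degrees/s): [147.25, 147.25, 180, 180, 180, 180].

## Interface

Orientations are given as [roll, pitch, yaw] about the fixed x, y, z axes, in that order (R = Rz(yaw) Ry(pitch) Rx(roll)).
In Python, from rig import readout, capture, get_calibration, robot gives the robot as it stands.
- The arm moves only by the shell command python3 -m handwheel 'ROWS' [FORCE]. ROWS is text: rows parted by semicolons, each of 5 numbers parted by spaces: the shift along the tool's x, y, z in cm, then the turn about the tool's z in degrees, then the finger opening in cm, from 0 to 8.54. A call has 1 to 12 rows; each row shifts and turns the pose as measured when the row begins, along the tool's axes as they then stand; what a row does not reach is not made up. A row lasts 1/12 s, in which the tool goes at most 41.7 mm and 7.16 degrees, less where a joint would pass 70% of its speed; a pose out of reach is approached as far as the arm can. A call is refused whole if a number of a shift passes 4.17 or a number of a turn 7.16, either way. A call with a gripper value outside its range is refused whole. The fingers move at their own pace and stop on an object; FORCE is the grip in N (left out, the last holds). Time passes only in rows, so rows that do not move let the fingers close. It gives the time, the measured TCP pose, the force and the opening at its end, in the units of the state.
- readout.get_obs(): the state, without advancing time (a new reading comes with each control period).
- capture(name): name is "scene" or "top" or "wrist"; returns the picture (420x560x3 uint8, red, green, blue); there is no depth.
- get_calibration(name): a dict with "K" (3x3 intrinsics, pixels), "k1" (the pictures are not rectified: a ray, as slopes to the right and down, at radius r is drawn at 1 + k1 r^2 times it, then the intrinsics apply), "eye" and "rotation" of the camera in the world. Camera axes: x right, y up, looking along -z (the intrinsics and any distortion apply to the point x, -y, -z); pixel columns grow to the right and rows downward; lengths in m; the calibration is good to about 2 mm. A picture is of the moment at which its call begins: read the wrist's pose just before it. get_calibration takes no time and is no camera call; for the wrist camera it gives the pose at the moment of the call.
- robot.finish_job(): hands the job in, once; it reports no verdict.
The state is a dict: "clock": time; "q": joint angles; "dq": joint speeds; "tau": joint torques, N m; "tcp_pos": TCP position; "ee_rot": TCP orientation; "wrist_force": force on the tool from outside, world axes, zero at the start; "torque": the same for the moment, N m; "grip_width": finger opening in m.
Only numpy, scipy, OpenCV 4.12 (cv2) and the standard library are available. Lean on these libraries where they do the work, as an engineer would, in place of code of your own. Each camera call takes 0.05 s, during which the arm holds its last target. There are 200 camera calls.

## Task

Fit the rubber printing roller to the print carriage: draw it out of the sloping rack by its free end, lay it level in the V-rest and let go of it, then pick it up again across its middle and lower it into the carriage's two open bearings, holding it until it is fully home, and let go. Leave the cardboard core in the rack and everything else on the table where it is.

Things in the scene. Friction and masses are not known exactly. Their poses are not given: they have to be found in the camera images.
- roller: Printing roller, 200 mm long, about 0.14 kg: black rubber body 140 mm long, 32 mm in diameter, and at each end a bare steel journal 14 mm in diameter, 30 mm long. Both ends alike. Origin at its middle, x along its axis. Starts in one of the rack's two sleeves, its -x end up and free, roughly towards the robot; its top 70 mm are clear of the sleeve's floor, 100 mm of the roof.
- core: Plain brown cardboard core, 200 mm long and 32 mm in diameter along its whole length (no journals), 0.07 kg, in the rack's other sleeve. Origin at its middle, x along its axis. Stays there.
- rack: Fixed wooden rack, base 170 x 200 mm; origin in the middle of its underside, z up. Two sleeves at y = +55 and -55 mm slope 0.55 rad from level, rising to their open ends at -x. Inside 40 mm wide and high; floor 130 mm long, roof over the lowest 100 mm (its upper edge 113 mm above the table), foot closed. A rod must slide 100 mm up the slope to be clear.
- v_rest: Fixed aluminium V-rest, base 130 x 70 x 12 mm. Origin in the middle of its underside, x along the direction a roller lies, z up. Two V-notched uprights 18 mm thick, centred 47 mm either side of the middle, leave 76 mm between them for fingers. Each V has 45 degree faces 40 mm long, 57 mm wide at its mouth, rims 78 mm above the table.
- v_seat (a point): The middle of the roller's axis when it lies in the V-rest on its rubber body, 72 mm above the table (60 mm above the V-rest's base); x along the V-rest.
- carriage: Fixed grey print carriage, base 120 x 230 mm, top 17 mm above the table. Origin in the middle of its underside, y along the fitted roller, z up. At y = +84 and -84 mm stand steel cheeks 12 mm thick, each with an open-topped slot 17 mm wide for a journal and 45 degree lead-ins, 54 mm wide at the mouth, 89 mm above the table. The rubber body goes between the cheeks, with 8 mm of end play each way.
- bearing_seat (a point): The middle of the roller's axis when both journals are on the bottoms of the slots, 60 mm above the table; axes as the carriage (roller along y, either way round).
- ink_tin: Bystander: ink tin, 80 mm in diameter, 75 mm high; origin under its middle.
- bottle: Bystander: white plastic bottle, 66 mm in diameter, 170 mm high; origin under its middle.
- scraper: Bystander: ink scraper lying flat, 150 mm long; origin near its middle.
- tape: Bystander: roll of tape lying flat, 90 mm in diameter, 25 mm high; origin under its middle.
- weight: Bystander: steel weight 70 x 45 x 30 mm; origin under its middle.
There are look-alikes about, which are no part of the job. Of the things that look like the roller, the smaller one is meant.

How it is judged (in metres and radians):
On the way, in this order (a step that is already met when the one before it is completed fails the run):
1. the roller lies level in the V-rest, let go (x of roller in the frame of v_seat between -0.025 and 0.025 m and y of roller in the frame of v_seat between -0.005 and 0.005 m and z of roller in the frame of v_seat between -0.005 and 0.005 m and angle between the x axis of roller and the x axis of v_seat, either way round below 0.06 rad and contact force between the fingers and roller below 0.1 N and linear speed of roller below 0.02 m/s), for 0.2 s.
2. the roller is held across its middle, lifted clear of the V-rest (x of the grasp point in the frame of roller between -0.04 and 0.04 m and contact force between the fingers and roller above 1 N and height (world z) of roller above 0.1 m), for 0.1 s.
3. both journals are home in the bearings while the roller is still held (x of roller in the frame of bearing_seat between -0.004 and 0.004 m and y of roller in the frame of bearing_seat between -0.012 and 0.012 m and z of roller in the frame of bearing_seat between -0.004 and 0.004 m and angle between the x axis of roller and the y axis of bearing_seat, either way round below 0.05 rad and contact force between the fingers and roller above 0.5 N), for 0.1 s.
At the end, for the whole second after the job is handed in: The roller lies with both journals on the bottoms of the bearing slots (middle within 4 mm of the seat across and in height, 12 mm along; axis within 0.05 rad), let go and at rest; the core is still in its sleeve and no bystander has moved 30 mm (x of roller in the frame of bearing_seat between -0.004 and 0.004 m and y of roller in the frame of bearing_seat between -0.012 and 0.012 m and z of roller in the frame of bearing_seat between -0.004 and 0.004 m and angle between the x axis of roller and the y axis of bearing_seat, either way round below 0.05 rad and linear speed of roller below 0.02 m/s and contact force between the fingers and roller below 0.1 N and distance of each of core, ink_tin, bottle, scraper, tape, weight from where it was at the start of the episode below 0.03 m); the robot touches nothing.
It fails at once if the cardboard core or another bystander is pushed 30 mm or more from its place (distance of any of core, ink_tin, bottle, scraper, tape, weight from where it was at the start of the episode above 0.03 m).
It also fails if it takes over 61 s, if anything falls off the work surface, if the arm or the gripper's body presses on something with over 40 N, if the wrist force passes 120 N, or if a joint passes its speed limit or range.

## Working session

There is one attempt and no reset: what is moved stays moved. The work goes in short steps, Python scripts to look and compute and a shell command to move; the robot and the scene stay as the last step left them, time stands still between calls to the robot, and variables do not carry over. Pictures are saved under pics/ and viewed, about 8 in all and at most 12, crops included, and the job is handed in when it is done.

```bash
ls; mkdir -p pics; python3 - <<'E'
from rig import readout,capture,get_calibration
import cv2,numpy as np
o=readout.get_obs();print({k:np.round(v,3).tolist() for k,v in o.items()})
for n in ("scene","top"):
    im=capture(n);np.save(f"{n}.npy",im);cv2.imwrite(f"pics/{n}0.png",cv2.cvtColor(im,cv2.COLOR_RGB2BGR))
    c=get_calibration(n);print(n,{k:np.round(v,4).tolist() for k,v in c.items()})
E
```

```text
pics
{'clock': 0.0, 'q': [-76.283, 15.879, -1.598, 72.651, -0.001, 84.076], 'dq': [-0.043, 0.045, -0.003, 0.076, 0.061, 0.052], 'tau': [0.0, -44.551, 29.52, 0.016, -0.0, 0.0], 'tcp_pos': [0.21, -0.588, 0.23], 'ee_rot': [-179.873, -0.012, 19.641], 'wrist_force': [-0.014, -0.082, -0.749], 'torque': [-0.013, 0.02, -0.076], 'grip_width': 0.086}
scene {'K': [[423.4487, 0.0, 282.7163], [0.0, 423.4487, 206.4901], [0.0, 0.0, 1.0]], 'k1': -0.1228, 'eye': [0.8686, 0.5477, 1.1024], 'rotation': [31.6283, -0.0762, 144.749]}
top {'K': [[529.0118, 0.0, 280.1992], [0.0, 529.0118, 217.0473], [0.0, 0.0, 1.0]], 'k1': -0.1646, 'eye': [0.3836, 0.0231, 1.7922], 'rotation': [4.0978, 0.5058, -91.2379]}
```

View pics/scene0.png

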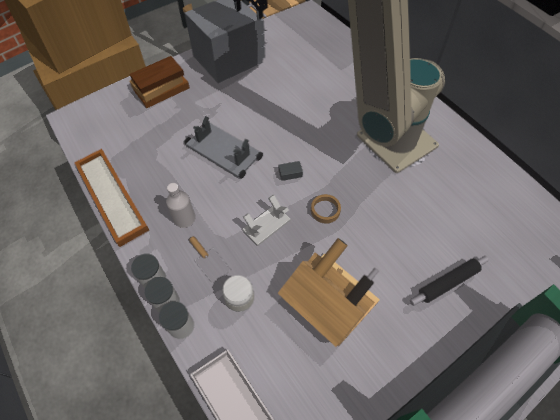

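View pics/top0.png

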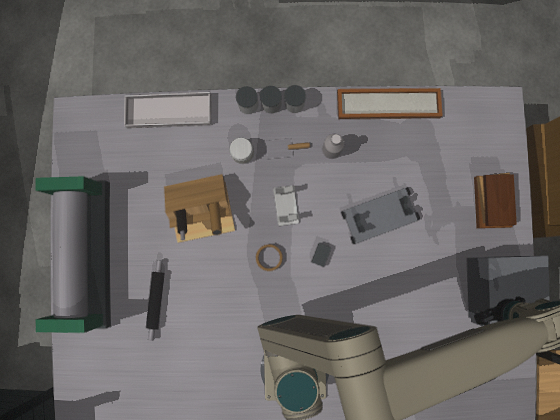

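The scene view shows the roller in the rack with its journal at about (372,272). The core is at (330,258), the V-rest at (267,222) and the carriage at (223,148). The larger look-alike lies at (450,280). In the top view the roller is at (181,223), the V-rest at (287,205) and the carriage at (381,214).

```bash
cat > h.py <<'E'
import numpy as np,cv2
from scipy.spatial.transform import Rotation as Ro
from rig import readout,capture,get_calibration
def ray(c,p):
    K=np.array(c["K"]);d=np.array([(p[0]-K[0,2])/K[0,0],(p[1]-K[1,2])/K[1,1]])
    u=d.copy()
    for _ in range(20):u=d/(1+c["k1"]*(u@u))
    R=Ro.from_euler('xyz',c["rotation"],degrees=True)
    v=R.apply([u[0],-u[1],-1]);return np.array(c["eye"]),v/np.linalg.norm(v)
def onz(c,p,z):
    e,v=ray(c,p);return e+v*(z-e[2])/v[2]
def tri(*cps):
    A=0;b=0;L=[]
    for c,p in cps:
        e,v=ray(c,p);M=np.eye(3)-np.outer(v,v);A=A+M;b=b+M@e;L.append((e,M))
    x=np.linalg.solve(A,b);return x,[np.linalg.norm(M@(x-e)) for e,M in L]
def proj(c,x):
    R=Ro.from_euler('xyz',c["rotation"],degrees=True).as_matrix()
    p=R.T@(np.array(x)-c["eye"]);u=np.array([p[0],-p[1]])/-p[2];u=u*(1+c["k1"]*(u@u));K=np.array(c["K"])
    return np.array([K[0,0]*u[0]+K[0,2],K[1,1]*u[1]+K[1,2]])
def snap(n):
    c=get_calibration(n);im=capture(n);return c,im
E
python3 - <<'E'
from h import *
def crop(n,x,y,w,h,s=4):
    im=cv2.cvtColor(np.load(n+".npy"),cv2.COLOR_RGB2BGR)[y:y+h,x:x+w]
    o=cv2.resize(im,None,fx=s,fy=s,interpolation=cv2.INTER_CUBIC)
    for i in range(0,w,20):cv2.putText(o,str(x+i),(i*s,9),0,.35,(0,255,255));cv2.line(o,(i*s,0),(i*s,4),(0,0,255))
    for i in range(0,h,20):cv2.putText(o,str(y+i),(0,i*s+4),0,.35,(0,255,0))
    return o
a=np.vstack([np.hstack([crop("top",160,170,80,75),crop("top",265,175,40,75),crop("top",335,175,80,75)]),
 np.hstack([crop("scene",275,235,110,75),crop("scene",180,110,90,75)])[:, :800]])
cv2.imwrite("pics/comp.png",a);print(a.shape)
E
```

```text
(600, 800, 3)
```

View pics/comp.png

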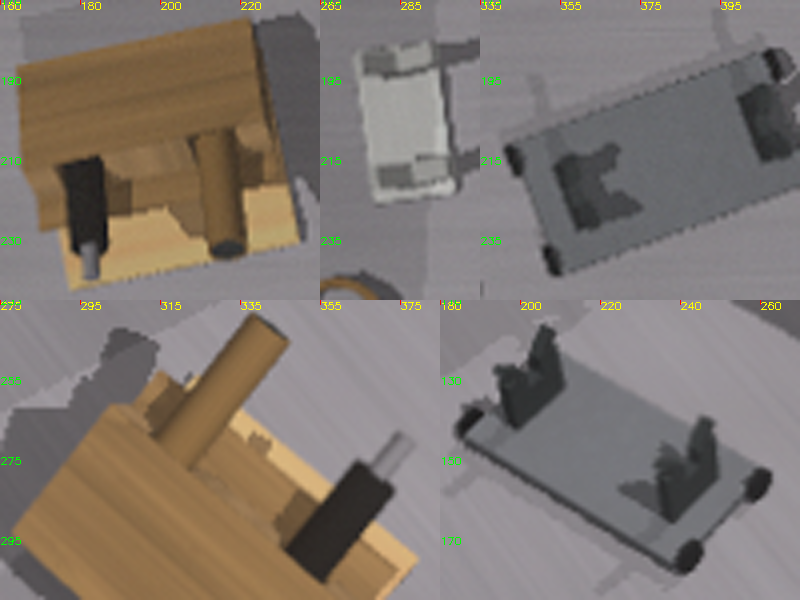

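The 4x crops show these points:
- **Roller tip:** top (183,239), scene (375,268).
- **Rubber end:** top (182,232), scene (370,278).
- **V-rest base corners:** top (274,188), (293,185), (298,223), (279,226).
- **Carriage corners:** top (342,212), (407,188), (422,218) and (355,243).

```bash
python3 - <<'E'
from h import *
t=get_calibration("top");s=get_calibration("scene");np.set_printoptions(precision=4,suppress=True)
print("tip",tri((t,(183,239.5)),(s,(376,268.5))))
print("rubend",tri((t,(181.8,232)),(s,(370,277))))
print("core tip",tri((t,(217,232)),(s,(342.5,316/4+235-61-.5+0))))
for p in [(177,242),(235,230)]:print("rack front",onz(t,p,0.01))
V=[onz(t,p,.012) for p in [(274,188),(293,185),(298,223),(279,226)]];print("V",np.array(V),np.mean(V,0))
C=[onz(t,p,.017) for p in [(342,212),(407,188),(355,243)]];print("C",np.array(C),(C[1]+C[2])/2, np.linalg.norm(C[0]-C[1]),np.linalg.norm(C[0]-C[2]))
d=C[1]-C[0];print(np.degrees(np.arctan2(d[1],d[0])))
d=V[0]+V[1]-V[2]-V[3];print(np.degrees(np.arctan2(d[1],d[0])),np.linalg.norm(d)/2)
w=get_calibration("wrist");print(w, readout.get_obs()["tcp_pos"])
E
```

```text
tip (array([0.4387, 0.3431, 0.135 ]), [np.float64(0.0002688127535514344), np.float64(0.0002688127535514572)])
rubend (array([0.4624, 0.3491, 0.1257]), [np.float64(0.00043161455913013925), np.float64(0.0004316145591301834)])
core tip (array([0.4605, 0.2434, 0.0843]), [np.float64(0.002593858724401327), np.float64(0.0025938587244012466)])
rack front [0.4345 0.3882 0.01  ]
rack front [0.4712 0.1897 0.01  ]
V [[ 0.6107  0.055   0.012 ]
 [ 0.6194 -0.0097  0.012 ]
 [ 0.4901 -0.0235  0.012 ]
 [ 0.4814  0.0408  0.012 ]] [0.5504 0.0156 0.012 ]
C [[ 0.5236 -0.1726  0.017 ]
 [ 0.6007 -0.3978  0.017 ]
 [ 0.4181 -0.2134  0.017 ]] [ 0.5094 -0.3056  0.017 ] 0.2380268560105727 0.11306121026776357
-71.09501877667675
6.176696873950599 0.13009852574474765
{'K': array([[310.4296,   0.    , 281.9662],
       [  0.    , 310.4296, 211.1236],
       [  0.    ,   0.    ,   1.    ]]), 'k1': 0.01404337528369238, 'eye': array([ 0.2877, -0.5593,  0.3738]), 'rotation': array([-18.4704,   0.0884, -70.3737])} [ 0.2099 -0.5879  0.2303]
```

```bash
python3 -m handwheel '2.9 -1.6 0.3 0 8.5;2.9 -1.6 0 0 8.5;2.9 -1.6 0 0 8.5;2.9 -1.6 0 0 8.5;2.9 -1.6 0 0 8.5;2.9 -1.6 0 0 8.5;2.9 -1.6 0 0 8.5;2.9 -1.6 0 0 8.5;2.9 -1.6 0 0 8.5;2.9 -1.6 0 0 8.5;2 -1 0 0 8.5;0 0 0 0 8.5' 40
python3 - <<'E'
from h import *
c,im=snap("wrist");np.save("w1.npy",im);import pickle;pickle.dump(c,open("w1.pkl","wb"))
cv2.imwrite("pics/w1.png",cv2.resize(cv2.cvtColor(im,cv2.COLOR_RGB2BGR),(800,600),interpolation=cv2.INTER_CUBIC))
o=readout.get_obs();print(o["clock"],o["tcp_pos"],o["ee_rot"],o["q"])
for p in [(.5094,-.3056,.017),(.55,.0156,.072)]:print(proj(c,p))
E
```

```text
clock: 1.1
tcp_pos: [0.451, -0.3113, 0.2198]
ee_rot: [-179.3, 0.1, 19.2]
wrist_force: [0.4, 0.3, -0.5]
grip_width: 0.0851
1.15 [ 0.44987895 -0.31230546  0.219664  ] [-179.31375124    0.22592721   19.19093533] [-41.60573866   8.87817699 -11.64313894  70.18793618   0.13762419
 119.2038272 ]
[297.88149508 131.93420688]
[-79.78876727 -61.04351818]
```

View pics/w1.png

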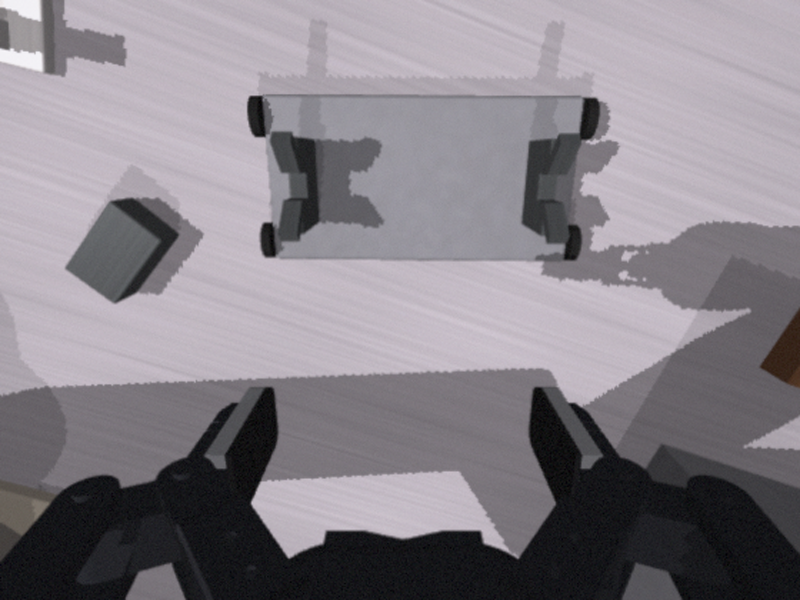

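The first wrist view shows the carriage whole. In 800x600 px, its base corners are (264,96), (583,97), (275,258) and (575,260). The cheek tops run (282,133)–(290,240) and (569,135)–(559,241), with slots near (298,186) and (549,187).

```bash
python3 - <<'E'
from h import *
import pickle;c=pickle.load(open("w1.pkl","rb"));np.set_printoptions(precision=4,suppress=True)
f=lambda p,z:onz(c,np.array(p)*.7-np.array([.15,.15]),z)
ang=lambda d:np.degrees(np.arctan2(d[1],d[0]))
B=[f(p,.017) for p in [(264,96),(583,97),(575,260),(275,258)]]
print("base",np.mean(B,0),ang(B[1]-B[0]),ang(B[2]-B[3]),[np.linalg.norm(B[i]-B[(i+1)%4]) for i in range(4)])
T=[f(p,.089) for p in [(282,133),(569,135),(559,241),(290,240)]]
print("tops",np.mean(T,0),ang(T[1]-T[0]),ang(T[2]-T[3]),[np.linalg.norm(T[i]-T[(i+1)%4]) for i in range(4)])
L=f((298,186),.053);R=f((549,187),.053);print("slots",(L+R)/2,ang(R-L),np.linalg.norm(R-L))
E
```

```text
base [ 0.513  -0.3026  0.017 ] -71.05270381796264 -71.0309561430839 [np.float64(0.22610595397320277), np.float64(0.11801377944718695), np.float64(0.23862740681428246), np.float64(0.11773182687300482)]
tops [ 0.513  -0.3006  0.089 ] -71.21219264100394 -70.88676926848946 [np.float64(0.16534050654364615), np.float64(0.061371715415156826), np.float64(0.1672054059944288), np.float64(0.06229627559305014)]
slots [ 0.5122 -0.3012  0.053 ] -70.9799869250713 0.16979590326658148
```

```bash
python3 -m handwheel '1.2 -3.48 0 0 8.5;1.2 -3.48 0 0 8.5;1.2 -3.48 0 0 8.5;1.2 -3.48 0 0 8.5;1.2 -3.48 0 0 8.5;1.2 -3.48 0 0 8.5;1.2 -3.48 0 0 8.5;1.2 -3.48 0 0 8.5;1.2 -3.48 0 0 8.5;0 0 0 0 8.5;0 0 0 0 8.5'
python3 - <<'E'
from h import *
import pickle
c,im=snap("wrist");np.save("w2.npy",im);pickle.dump(c,open("w2.pkl","wb"))
cv2.imwrite("pics/w2.png",cv2.resize(cv2.cvtColor(im,cv2.COLOR_RGB2BGR),(800,600),interpolation=cv2.INTER_CUBIC))
o=readout.get_obs();print(o["clock"],o["tcp_pos"],o["ee_rot"],o["q"])
E
```

```text
clock: 2.07
tcp_pos: [0.4464, 0.0209, 0.2186]
ee_rot: [-179.6, 0.5, 18.3]
wrist_force: [0.6, 0.5, -0.8]
grip_width: 0.0847
2.1167 [0.44631116 0.02066337 0.21852989] [-179.53732639    0.5500719    18.2278336 ] [ -5.78061353  -1.53612549 -22.98668632  69.24016523   0.19884369
 155.99257528]
```

View pics/w2.png

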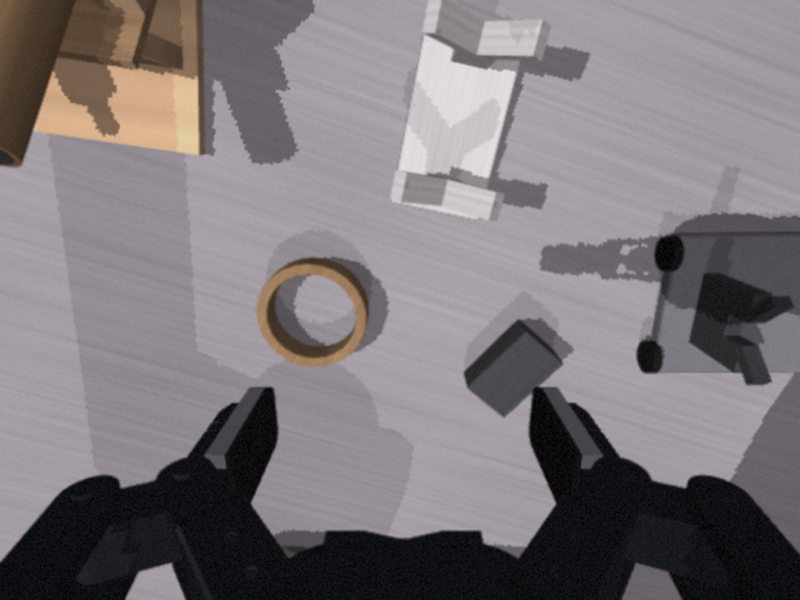

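This view shows the V-rest with its near valley from about (445,206) to (451,173) and its far valley front at about (470,52). The core and rack corner are at the upper left, and the tape and weight are below.

```bash
python3 - <<'E'
from h import *
import pickle;c=pickle.load(open("w2.pkl","rb"));np.set_printoptions(precision=4,suppress=True)
C=np.array([.5504,.0156,0]);a=np.radians(6.18);X=np.array([np.cos(a),np.sin(a),0]);Y=np.array([-np.sin(a),np.cos(a),0])
f=lambda p,z:onz(c,np.array(p)*.7-.15,z)
for n,p,z in [("nearvalley front",(445,206),.0494),("near valley rear",(451,173),.0494),("far valley front",(470,52),.0494),
 ("near L rim front",(392,199),.078),("near L rim rear",(397,170),.078),("near R rim front",(497,219),.078),("nearR rim rear",(503,194),.078),
 ("far R rim front",(543,58),.078),("far R rim rear",(550,24),.078),("far L rim front",(427,35),.078),("base L near",(400,171),.012),("base L far",(424,38),.012),("base R far",(521,65),.012),("base R near",(494,180),.012)]:
    q=f(p,z);d=q-C;print(n,q,"V-frame",d@X,d@Y)
im=cv2.cvtColor(np.load("w2.npy"),cv2.COLOR_RGB2BGR)[0:160,265:425]
cv2.imwrite("pics/w2c.png",cv2.resize(im,None,fx=3.7,fy=3.7,interpolation=cv2.INTER_CUBIC))
E
```

```text
nearvalley front [0.4993 0.0102 0.0494] V-frame -0.05139259617638738 0.00010266109025524479
near valley rear [0.5211 0.0138 0.0494] V-frame -0.029282575515768985 0.0014087288347697524
far valley front [0.5922 0.0277 0.0494] V-frame 0.04290674175777731 0.007532899172614682
near L rim front [0.4954 0.0465 0.078 ] V-frame -0.05133489029921138 0.03665055525138293
near L rim rear [0.5129 0.0489 0.078 ] V-frame -0.03368413137967481 0.03715495462439468
near R rim front [ 0.5045 -0.0204  0.078 ] V-frame -0.04952584569774621 -0.030875937978731734
nearR rim rear [ 0.52   -0.0181  0.078 ] V-frame -0.033889300298737546 -0.030221683743359783
far R rim front [ 0.5962 -0.0107  0.078 ] V-frame 0.0426602263959406 -0.031037560044508358
far R rim rear [ 0.6125 -0.0074  0.078 ] V-frame 0.0592448805795192 -0.02958965349160528
far L rim front [0.5865 0.0553 0.078 ] V-frame 0.04018951789997508 0.03555536429144479
base L near [0.5098 0.0469 0.012 ] V-frame -0.037000692395419824 0.03546274618224192
base L far [0.5982 0.0585 0.012 ] V-frame 0.05214254353509216 0.03746576055584336
base R far [ 0.6037 -0.0114  0.012 ] V-frame 0.050096872520891365 -0.032609304340121256
base R near [ 0.5259 -0.0229  0.012 ] V-frame -0.02848466718515711 -0.03565824312677114
```

View pics/w2c.png

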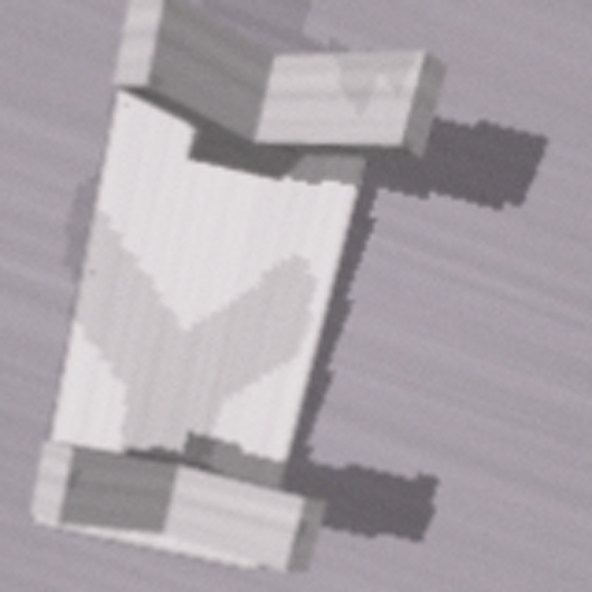

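The crop shows the V clearly: near valley (167,530)–(180,465), far valley (255,140)–(275,57) in crop px. The near mouth edges are (62,524)/(72,450) and (288,568)/(305,497). The far right mouth edge is (408,150)/(425,55) and the far left is (148,85).

```bash
python3 - <<'E'
from h import *
import pickle;c=pickle.load(open("w2.pkl","rb"));np.set_printoptions(precision=4,suppress=True)
f=lambda p,z:onz(c,np.array(p)/3.7+np.array([265,0])-.4,z)
v=[f(p,.0494) for p in [(167,530),(180,465),(255,140),(275,57)]]
m=[f(p,.078) for p in [(62,524),(72,450),(288,568),(305,497),(408,150),(425,55),(148,85)]]
print(np.array(v));n=(v[0]+v[1])/2;r=(v[2]+v[3])/2
ang=lambda d:np.degrees(np.arctan2(d[1],d[0]))
print("valley",(n+r)/2,ang(r-n),np.linalg.norm(r-n))
nm=(m[0]+m[1]+m[2]+m[3])/4;fm=(m[6]+m[4])/2
print("mouth near",nm,np.linalg.norm(m[0]-m[2]),"far front",fm,np.linalg.norm(m[4]-m[6]),ang(fm-nm))
print(ang((m[4]+m[5]-m[2]-m[3])), ang(m[4]-m[6])+90,ang(m[2]-m[0])+90)
E
```

```text
[[0.4999 0.0121 0.0494]
 [0.5167 0.0146 0.0494]
 [0.5927 0.0234 0.0494]
 [0.6101 0.0253 0.0494]]
valley [0.5548 0.0188 0.0494] 6.764157204027993 0.09373353835213523
mouth near [0.5079 0.0134 0.078 ] 0.056257977024096885 far front [0.5921 0.0223 0.078 ] 0.05826732827110246 6.002643697419757
6.1070145301391126 5.876449275098963 7.478179395677799
```

```bash
R='0 0 0 -7.16 8.5'; python3 -m handwheel '0 0 0 -7.16 8.5;0 0 0 -7.16 8.5;0 0 0 -7.16 8.5;0 0 0 -7.16 8.5;0 0 0 -7.16 8.5;0 0 0 -7.16 8.5;0 0 0 -7.16 8.5;0 0 0 -7.16 8.5;0 0 0 -7.16 8.5;0 0 0 -7.16 8.5;0 0 0 -7.16 8.5;0 0 0 -7.16 8.5' >/dev/null
python3 -m handwheel '0 0 0 -7.16 8.5;0 0 0 -7.16 8.5;0 0 0 -7.16 8.5;0 0 0 -7.16 8.5;0 0 0 -7.16 8.5;0 0 0 -7.16 8.5;0 0 0 -7.16 8.5;0 0 0 -7.16 8.5;0 0 0 -7.16 8.5;0 0 0 -7.16 8.5;0 0 0 -7.16 8.5;0 0 0 -7.16 8.5'
python3 -m handwheel '-1.3 3.3 -0.35 0 8.5;-1.3 3.3 -0.35 0 8.5;-1.3 3.3 -0.35 0 8.5;-1.3 3.3 -0.35 0 8.5;-1.3 3.3 -0.35 0 8.5;-1.3 3.3 -0.35 0 8.5;-1.3 3.3 -0.35 0 8.5;-1.3 3.3 -0.35 0 8.5;0 0 0 0 8.5;0 0 0 0 8.5'
cat > shot.py <<'E'
import sys,pickle
from h import *
n=sys.argv[1];c,im=snap("wrist");np.save(n+".npy",im);pickle.dump(c,open(n+".pkl","wb"))
cv2.imwrite(f"pics/{n}.png",cv2.cvtColor(im,cv2.COLOR_RGB2BGR))
o=readout.get_obs();print(o["clock"],o["tcp_pos"],o["ee_rot"],o["q"])
E
python3 shot.py w3
python3 -m handwheel '0 2 0 0 8.5;0 2 0 0 8.5;0 2 0 0 8.5;0 2 0 0 8.5;0 0 0 0 8.5;0 0 0 0 8.5' >/dev/null
python3 shot.py w4
python3 - <<'E'
import cv2,numpy as np
cv2.imwrite("pics/w34.png",np.hstack([cv2.imread(f"pics/w{i}.png")[0:420,80:480] for i in (3,4)]))
E
```

```text
clock: 4.12
tcp_pos: [0.4455, -0.0306, 0.2142]
ee_rot: [-179.7, -1.3, -169.8]
wrist_force: [-1.1, 0.1, -0.3]
grip_width: 0.0851
clock: 4.95
tcp_pos: [0.5158, 0.2351, 0.2361]
ee_rot: [-179.3, -1.3, -171.9]
wrist_force: [-0.1, -0.8, -0.8]
grip_width: 0.085
5.0 [0.51597222 0.23481005 0.23610522] [-179.35772332   -1.29943046 -171.95464289] [18.14534515 10.8059378  -7.32371996 73.26224872 -0.40447083 10.09761769]
5.55 [0.50794323 0.30181833 0.23326307] [-179.08265019   -1.54025108 -173.13282985] [24.65130591 13.56059525 -4.24608117 73.94009714 -0.40315484 17.77795043]
```

View pics/w34.png

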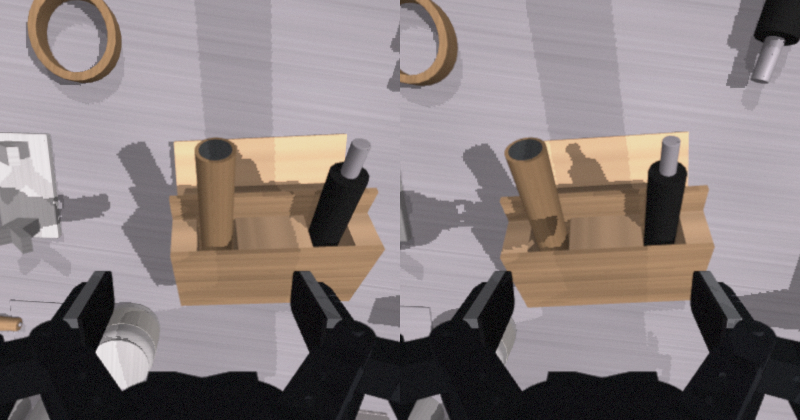

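The two wrist views show the roller's journal tip at (438,143) in w3 and (351,141) in w4. The rubber shoulder is at (428,168) and (347,169), and the rubber meets the roof edge at (405,243) and (340,243). The core is left of it.

```bash
python3 - <<'E'
from h import *
import pickle;a,b=[pickle.load(open(f"w{i}.pkl","rb")) for i in (3,4)];np.set_printoptions(precision=4,suppress=True)
P=[tri((a,p),(b,q)) for p,q in [((438,143.5),(351,141)),((428,168),(347.3,169)),((405,243),(340,243))]]
for x in P:print(x)
# roof edge at z .113, corners & base front
for n,c,ps in (("w3",a,[(255,249),(463,244)]),("w4",b,[(185,249),(393,245)])):
    r=[onz(c,p,.113) for p in ps];d=r[0]-r[1];print(n,r,np.degrees(np.arctan2(d[1],d[0]))+90,np.linalg.norm(d))
for i,j in ((0,1),(0,2),(1,2)):
    d=P[j][0]-P[i][0];print(np.degrees(np.arctan2(d[1],d[0])),np.degrees(np.arctan2(-d[2],np.hypot(*d[:2]))),np.linalg.norm(d))
t=get_calibration("top");s=get_calibration("scene")
print(tri((t,(183,239.5)),(s,(376,268.5)),(a,(438,143.5)),(b,(351,141))))
# two-view end faces of the core for rack yaw/height
print(tri((a,(296,149)),(b,(205,149))))
E
```

```text
(array([0.4436, 0.3476, 0.1323]), [np.float64(0.00010462330332285047), np.float64(0.00010462330332282236)])
(array([0.4656, 0.3508, 0.1214]), [np.float64(0.0013787451532146482), np.float64(0.0013787451532146664)])
(array([0.5446, 0.3637, 0.0903]), [np.float64(0.0006360874062395787), np.float64(0.0006360874062397098)])
w3 [array([0.5622, 0.2157, 0.113 ]), array([0.5289, 0.4055, 0.113 ])] 9.954937397434165 0.19271801628261764
w4 [array([0.5606, 0.2164, 0.113 ]), array([0.532 , 0.4069, 0.113 ])] 8.522947441588116 0.192652399189642
8.2621992074563 26.165055700007024 0.024741267847250566
9.068647010985343 22.320489708074028 0.11052967999449484
9.292363851957568 21.212731613180424 0.08586273614830592
(array([0.4416, 0.344 , 0.1405]), [np.float64(0.0036511148567312406), np.float64(0.0002905334272539026), np.float64(0.0018183191541186867), np.float64(0.002537473208759501)])
(array([0.4621, 0.2382, 0.1438]), [np.float64(2.1113505322239235e-05), np.float64(2.1113505322259757e-05)])
```

```bash
cat > d.py <<'E'
import sys
from h import *
# d.py x y z yaw : delta in tool axes (cm) and tool turn (deg)
x,y,z,yaw=map(float,sys.argv[1:5]);o=readout.get_obs()
R=Ro.from_euler('xyz',o["ee_rot"],degrees=True)
print("t %.2f tcp"%o["clock"],np.round(o["tcp_pos"],4),np.round(o["ee_rot"],2),"F",np.round(o["wrist_force"],1),"w %.4f"%o["grip_width"])
print("shift cm",np.round(R.inv().apply(np.array([x,y,z])-o["tcp_pos"])*100,2),"turn",round(-((yaw-o["ee_rot"][2]+180)%360-180),2))
E
python3 d.py .4737 .351 .235 -170.7; python3 d.py .4737 .351 .092 -170.7
```

```text
t 5.55 tcp [0.5079 0.3018 0.2333] [-179.08   -1.54 -173.13] F [-0.6 -0.7 -0.7] w 0.0851
shift cm [ 2.82  5.29 -0.18] turn -2.43
t 5.55 tcp [0.5079 0.3018 0.2333] [-179.08   -1.54 -173.13] F [-0.6 -0.7 -0.7] w 0.0851
shift cm [ 2.43  5.52 14.11] turn -2.43
```

```bash
python3 -m handwheel '0.9 1.8 0 -0.8 8.5;0.9 1.8 0 -0.8 8.5;0.9 1.7 0 -0.8 8.5;0 0 0 0 8.5;0 0 2 0 8.5;0 0 2 0 8.5;0 0 2 0 8.5;0 0 0 0 8.5;0 0 0 0 8.5'; python3 d.py .4737 .351 .092 -170.7; python3 shot.py w5
```

```text
clock: 6.3
tcp_pos: [0.4784, 0.3347, 0.1736]
ee_rot: [-178.9, -1.3, -171.8]
wrist_force: [0.3, 0.1, 1.2]
grip_width: 0.0848
t 6.30 tcp [0.4784 0.3347 0.1736] [-178.87   -1.34 -171.81] F [0.3 0.1 1.2] w 0.0848
shift cm [0.04 1.84 8.13] turn -1.11
6.35 [0.47807983 0.33446307 0.17335235] [-178.84082759   -1.39227805 -171.81805738] [28.9263144  14.9246817  -9.92201716 66.8658192  -0.5909655  20.7391192 ]
```

View pics/w5.png

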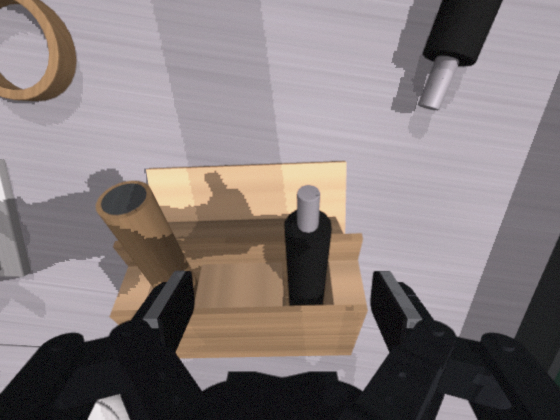

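The roller's tip is at (308,192) and its shoulder at (308,220). The jaws still have to shift right by almost 2 cm, which also takes the left finger away from the core.

```bash
python3 - <<'E'
from h import *
import pickle;a,b,c=[pickle.load(open(f"w{i}.pkl","rb")) for i in (3,4,5)];np.set_printoptions(precision=4,suppress=True)
print(tri((a,(438,143.5)),(c,(308,192))))
print(tri((a,(438,143.5)),(b,(351,141)),(c,(308,192))))
print(tri((a,(428,168)),(b,(347.3,169)),(c,(308,220))))
print(tri((a,(405,243)),(b,(340,243)),(c,(307,304))))
E
```

```text
(array([0.4436, 0.346 , 0.1357]), [np.float64(0.00020016387260530282), np.float64(0.00020016387260523717)])
(array([0.4436, 0.3464, 0.1354]), [np.float64(0.0003518729195186035), np.float64(0.0005434395534572624), np.float64(0.0003500934247816589)])
(array([0.4656, 0.3506, 0.1222]), [np.float64(0.0015075539306272263), np.float64(0.0012573533920865918), np.float64(0.00025747059478341874)])
(array([0.5434, 0.3627, 0.0967]), [np.float64(0.0024553270004738777), np.float64(0.0006823587397853584), np.float64(0.0031099581512070112)])
```

```bash
python3 -m handwheel '0 0.9 0 -0.6 8.5;0 0.9 0 -0.6 8.5;0 0 0 0 8.5;0 0 0 0 8.5'; python3 d.py .4748 .3513 .094 -170.7
```

```text
clock: 6.68
tcp_pos: [0.4783, 0.3537, 0.1772]
ee_rot: [-179.0, -1.1, -170.6]
wrist_force: [0.6, -0.4, 0.6]
grip_width: 0.085
t 6.68 tcp [0.4783 0.3537 0.1772] [-179.     -1.08 -170.65] F [ 0.6 -0.4  0.6] w 0.0850
shift cm [ 0.23 -0.03  8.33] turn 0.05
```

```bash
python3 -m handwheel '0.1 -0.05 2 0 8.5;0.1 0 2 0 8.5;0.1 0 2 0 8.5;0.1 0 1.5 0 8.5;0 0 0.8 0 8.5;0 0 0 0 8.5'; python3 d.py .4748 .3513 .094 -170.7
```

```text
clock: 7.18
tcp_pos: [0.4782, 0.3562, 0.0981]
ee_rot: [-179.3, -0.3, -170.4]
wrist_force: [0.8, -1.2, 0.4]
grip_width: 0.0853
t 7.18 tcp [0.4782 0.3562 0.0981] [-179.27   -0.29 -170.41] F [ 0.8 -1.2  0.4] w 0.0853
shift cm [ 0.41 -0.42  0.42] turn 0.29
```

```bash
python3 -m handwheel '0.4 -0.4 0.4 0.3 8.5;0 0 0 0 8.5;0 0 0 0 8.5'; python3 d.py .4748 .3513 .094 -170.7
```

```text
clock: 7.43
tcp_pos: [0.4758, 0.3522, 0.0958]
ee_rot: [-179.3, -0.2, -170.7]
wrist_force: [0.2, 0.2, 0.8]
grip_width: 0.0851
t 7.43 tcp [0.4758 0.3522 0.0958] [-1.7931e+02 -1.5000e-01 -1.7070e+02] F [0.2 0.2 0.8] w 0.0851
shift cm [ 0.11 -0.07  0.18] turn 0.0
```

```bash
python3 -m handwheel '0.1 -0.1 0.1 0 6;0 0 0 0 3.5;0 0 0 0 1;0 0 0 0 1;0 0 0 0 1;0 0 0 0 1;0 0 0 0 1;0 0 0 0 1;0 0 0 0 1' 70; python3 d.py .4748 .3513 .094 -170.7;python3 shot.py w6
```

```text
clock: 8.18
tcp_pos: [0.4769, 0.3522, 0.0983]
ee_rot: [-179.5, 0.2, -170.7]
wrist_force: [-0.7, 0.3, 0.1]
grip_width: 0.0297
t 8.18 tcp [0.4769 0.3522 0.0983] [-1.7946e+02  1.5000e-01 -1.7069e+02] F [-0.7  0.3  0.1] w 0.0297
shift cm [ 0.22 -0.05  0.43] turn 0.01
8.2333 [0.47689377 0.35216753 0.09827136] [-1.79458091e+02  1.51545087e-01 -1.70695353e+02] [ 30.47496373  18.4118601  -15.04776643  56.59476786  -0.56006381
  21.17129907]
```

```bash
python3 -m handwheel '0.85 0 -0.52 0 1;0.85 0 -0.52 0 1;0.85 0 -0.52 0 1;0 0 0 0 1'; python3 d.py .4748 .3513 .094 -170.7
```

```text
clock: 8.57
tcp_pos: [0.4499, 0.3477, 0.1149]
ee_rot: [-179.4, 0.2, -170.7]
wrist_force: [-0.2, 0.1, -1.3]
grip_width: 0.0302
t 8.57 tcp [0.4499 0.3477 0.1149] [-179.43    0.18 -170.74] F [-0.2  0.1 -1.3] w 0.0302
shift cm [-2.51 -0.02  2.1 ] turn -0.04
```

```bash
python3 -m handwheel '1.28 0 -0.78 0 1;1.28 0 -0.78 0 1;1.28 0 -0.78 0 1;0 0 0 0 1'; python3 -m handwheel '1.28 0 -0.78 0 1;1.28 0 -0.78 0 1;1.28 0 -0.78 0 1;0 0 0 0 1'; python3 shot.py w7; python3 - <<'E'
import cv2,numpy as np
from rig import capture
im=capture("scene");np.save("s7.npy",im);im=cv2.cvtColor(im,cv2.COLOR_RGB2BGR)[150:360,230:440]
cv2.imwrite("pics/c7.png",np.hstack([cv2.resize(im,(420,420),interpolation=cv2.INTER_CUBIC),cv2.imread("pics/w7.png")[:,90:470]]))
E
```

```text
clock: 8.9
tcp_pos: [0.4091, 0.3411, 0.1399]
ee_rot: [-179.4, 0.2, -170.7]
wrist_force: [0.5, 0.3, -0.8]
grip_width: 0.0305
clock: 9.23
tcp_pos: [0.3684, 0.3344, 0.1635]
ee_rot: [-179.4, 0.2, -170.7]
wrist_force: [-0.7, 0.8, -1.0]
grip_width: 0.0303
9.2833 [0.36938124 0.3345915  0.16303663] [-179.42505176    0.26737205 -170.69876752] [ 35.10833784   5.84351813 -22.32380273  61.84228243  -0.63400211
  25.80850002]
```

View pics/c7.png

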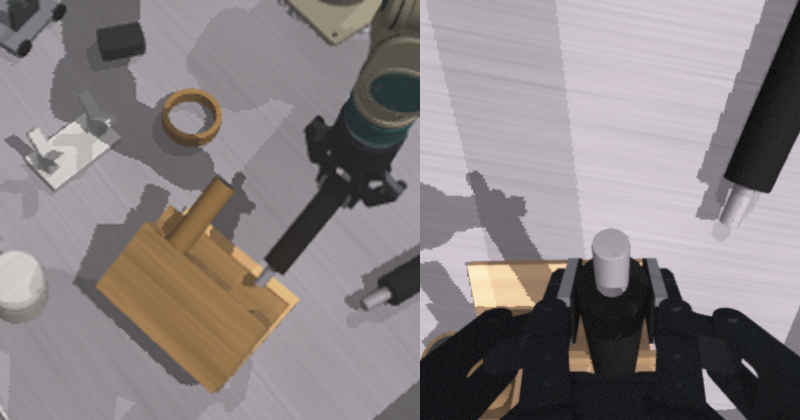

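The scene crop shows the roller fully out of its sleeve, held at its upper end and tilted as it was in the rack. The core is undisturbed at its place. The wrist crop shows the journal centred between the fingers.

```bash
python3 -m handwheel '0 0 -1.5 0 1;0 0 -2 0 1;0 0 -2 0 1;0 0 -2 0 1;0 0 -2 0 1;0 0 -1.5 0 1;0 0 0 0 1'; python3 -m handwheel '-0.4 -1.4 0 0.25 1;-0.75 -2.8 0 0.25 1;-0.75 -2.8 0 0.25 1;-0.75 -2.8 0 0.25 1;-0.75 -2.8 0 0.25 1;-0.75 -2.8 0 0.25 1;-0.75 -2.8 0 0.25 1;-0.75 -2.8 0 0.25 1;-0.75 -2.8 0 0.25 1;-0.75 -2.8 0 0.25 1;-0.75 -2.8 0 0.25 1;0 0 0 0 1'; python3 -m handwheel '-0.3 -1.2 0 0.25 1;0 0 0 0 1;0 0 0 0 1';python3 d.py .513 .0139 .18 -173.6
```

```text
clock: 9.92
tcp_pos: [0.3714, 0.3349, 0.2709]
ee_rot: [-179.2, -0.1, -170.8]
wrist_force: [0.1, 0.8, -0.1]
grip_width: 0.0303
clock: 10.92
tcp_pos: [0.4976, 0.0416, 0.2581]
ee_rot: [-179.1, -0.7, -173.5]
wrist_force: [0.4, 0.1, -0.8]
grip_width: 0.0303
clock: 11.17
tcp_pos: [0.5017, 0.0275, 0.2534]
ee_rot: [-179.2, -1.0, -174.1]
wrist_force: [-0.0, 0.1, -0.4]
grip_width: 0.0302
t 11.17 tcp [0.5017 0.0275 0.2534] [-179.17   -1.01 -174.1 ] F [-0.   0.1 -0.4] w 0.0302
shift cm [-1.11 -1.36  7.34] turn -0.5
```

```bash
python3 -m handwheel '-0.4 -0.5 1.5 -0.2 1;-0.4 -0.5 1.5 -0.2 1;-0.3 -0.4 1.5 0 1;0 0 0 0 1;0 0 0 0 1';python3 d.py .513 .0139 .18 -173.6; python3 - <<'E'
from h import *
import pickle
L=[]
for n,(x,y,w,h) in (("scene",(220,130,100,125)),("top",(255,165,100,125))):
    c,im=snap(n);np.save(n+"8.npy",im)
    o=cv2.resize(cv2.cvtColor(im,cv2.COLOR_RGB2BGR)[y:y+h,x:x+w],None,fx=4,fy=4,interpolation=cv2.INTER_CUBIC)
    for i in range(0,w,20):cv2.putText(o,str(x+i),(i*4,9),0,.35,(0,255,255))
    for i in range(0,h,20):cv2.putText(o,str(y+i),(0,i*4+4),0,.35,(0,255,0))
    L.append(o)
cv2.imwrite("pics/c8.png",np.hstack(L))
E
```

```text
clock: 11.58
tcp_pos: [0.5122, 0.0174, 0.2043]
ee_rot: [-179.3, -1.2, -173.5]
wrist_force: [-0.1, 0.3, -0.9]
grip_width: 0.0303
t 11.58 tcp [0.5122 0.0174 0.2043] [-179.33   -1.18 -173.46] F [-0.1  0.3 -0.9] w 0.0303
shift cm [-0.09 -0.33  2.43] turn 0.14
```

View pics/c8.png

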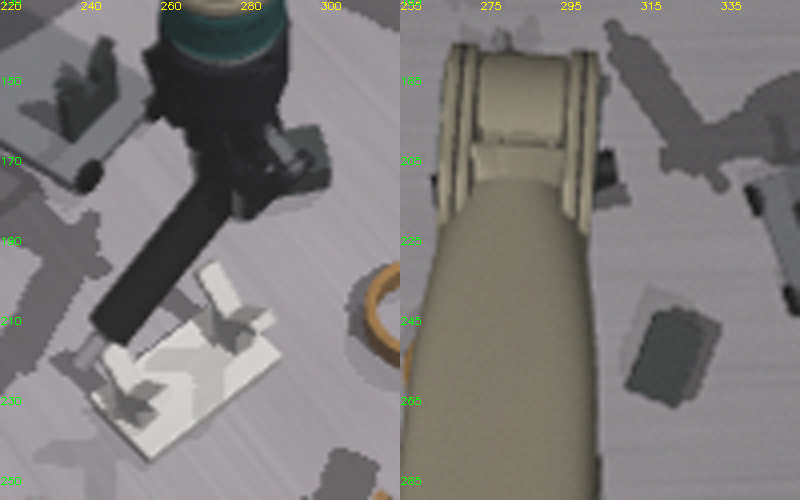

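The scene crop shows the far journal tip at about (239,221) and the far rubber end near (248,212), above the V-rest. The top view is blocked by the arm.

```bash
python3 - <<'E'
from h import *
s=get_calibration("scene");g=np.array([.5122,.0174,.221])
for th in (25,30,35,40):
    t=np.radians(th);a=np.radians(6.5)
    d=np.array([np.cos(t)*np.cos(a),np.cos(t)*np.sin(a),-np.sin(t)])
    print(th,proj(s,g+d*.1605),proj(s,g+d*.1305))
E
```

```text
25 [234.4309531  220.54405193] [242.21629708 212.02014551]
30 [236.8242817 221.4732226] [244.09731475 212.85840575]
35 [239.45558184 222.03585253] [246.18342993 213.39743722]
40 [242.29884739 222.24017592] [248.4543903  213.64157508]
```

```bash
python3 -m handwheel '-0.3 -0.35 1 0 1;-0.2 0 2 0 1;-0.1 0 2 0 1;0 0 1.5 0 1;0 0 0 0 1;0 0 0 0 1' 40;python3 d.py .517 .0144 .125 -173.6
```

```text
clock: 12.18
tcp_pos: [0.5229, 0.0145, 0.1419]
ee_rot: [-179.2, -0.4, -173.3]
wrist_force: [0.0, -0.4, -0.9]
grip_width: 0.0304
t 12.18 tcp [0.5229 0.0145 0.1419] [-179.18   -0.43 -173.27] F [ 0.  -0.4 -0.9] w 0.0304
shift cm [0.57 0.09 1.69] turn 0.33
```

```bash
python3 -m handwheel '0.3 0.05 0.7 0 1;0.2 0 0.7 0 1;0 0 0 0 1' 30;python3 d.py .517 .0144 .125 -173.6; python3 -m handwheel '0 0 0.6 0 1;0 0 0 0 1' 30;python3 d.py .517 .0144 .125 -173.6
```

```text
clock: 12.43
tcp_pos: [0.5193, 0.0141, 0.1293]
ee_rot: [-179.1, -0.2, -173.3]
wrist_force: [-0.2, -1.1, -0.7]
grip_width: 0.0302
t 12.43 tcp [0.5193 0.0141 0.1293] [-179.13   -0.19 -173.26] F [-0.2 -1.1 -0.7] w 0.0302
shift cm [0.22 0.06 0.43] turn 0.34
clock: 12.6
tcp_pos: [0.5197, 0.0139, 0.1237]
ee_rot: [-179.1, -0.1, -173.3]
wrist_force: [-0.8, 0.2, -1.6]
grip_width: 0.0303
t 12.60 tcp [0.5197 0.0139 0.1237] [-1.7910e+02 -8.0000e-02 -1.7326e+02] F [-0.8  0.2 -1.6] w 0.0303
shift cm [ 0.27  0.08 -0.13] turn 0.34
```

```bash
python3 -m handwheel '0.6 0 0.6 0 1;0.6 0 0.6 0 1;0 0 0 0 1' 30; python3 -m handwheel '0.9 0.05 0.8 0.1 1;0 0 0 0 1';  python3 -m handwheel '0.9 0.05 0.8 0.1 1;0 0 0 0 1'; python3 d.py .4828 .0105 .09 -173.6
```

```text
clock: 12.85
tcp_pos: [0.5095, 0.0118, 0.1122]
ee_rot: [-179.0, 0.2, -173.3]
wrist_force: [-0.3, -0.3, 1.2]
grip_width: 0.0301
clock: 13.02
tcp_pos: [0.504, 0.0117, 0.106]
ee_rot: [-179.1, 0.7, -173.3]
wrist_force: [-0.8, 0.7, 2.3]
grip_width: 0.0304
clock: 13.18
tcp_pos: [0.4989, 0.0116, 0.1002]
ee_rot: [-179.1, 1.3, -173.4]
wrist_force: [-1.6, 0.4, 0.2]
grip_width: 0.0302
t 13.18 tcp [0.4989 0.0116 0.1002] [-179.15    1.26 -173.36] F [-1.6  0.4  0.2] w 0.0302
shift cm [1.64 0.09 0.98] turn 0.24
```

```bash
python3 -m handwheel '1 0.05 0.5 0.1 1;0.9 0 0.5 0 1;0 0 0 0 1' 25; python3 d.py .4828 .0105 .085 -173.6
```

```text
clock: 13.43
tcp_pos: [0.4862, 0.0102, 0.0935]
ee_rot: [-179.2, 2.0, -173.4]
wrist_force: [-5.9, 0.4, 6.3]
grip_width: 0.0301
t 13.43 tcp [0.4862 0.0102 0.0935] [-179.17    1.98 -173.37] F [-5.9  0.4  6.3] w 0.0301
shift cm [0.36 0.08 0.84] turn 0.23
```

```bash
python3 - <<'E'
from h import *
L=[]
for n,(x,y,w,h) in (("scene",(225,165,95,100)),("wrist",(180,150,200,200))):
    c,im=snap(n);np.save(n+"9.npy",im)
    L.append(cv2.resize(cv2.cvtColor(im,cv2.COLOR_RGB2BGR)[y:y+h,x:x+w],(400*w//h if n=="scene" else 400,400),interpolation=cv2.INTER_CUBIC))
cv2.imwrite("pics/c9.png",np.hstack(L))
s=get_calibration("scene");o=readout.get_obs();g=o["tcp_pos"]+np.array([0,0,.017]);print(g,o["wrist_force"])
for th in (0,10,15,20,25,30,35):
    t=np.radians(th);a=np.radians(6.5)
    d=np.array([np.cos(t)*np.cos(a),np.cos(t)*np.sin(a),-np.sin(t)])
    f=lambda p:np.round((p-np.array([225,165]))*4,0)
    print(th,f(proj(s,g+d*.1605)),f(proj(s,g+d*.1305)))
E
```

```text
[0.4862678  0.01019158 0.11081187] [-3.51799527  0.79468197  5.23464103]
0 [ 53. 239.] [ 88. 214.]
10 [ 60. 257.] [ 93. 229.]
15 [ 65. 264.] [ 96. 234.]
20 [ 71. 270.] [101. 239.]
25 [ 78. 274.] [107. 243.]
30 [ 87. 277.] [113. 245.]
35 [ 96. 278.] [121. 247.]
```

View pics/c9.png

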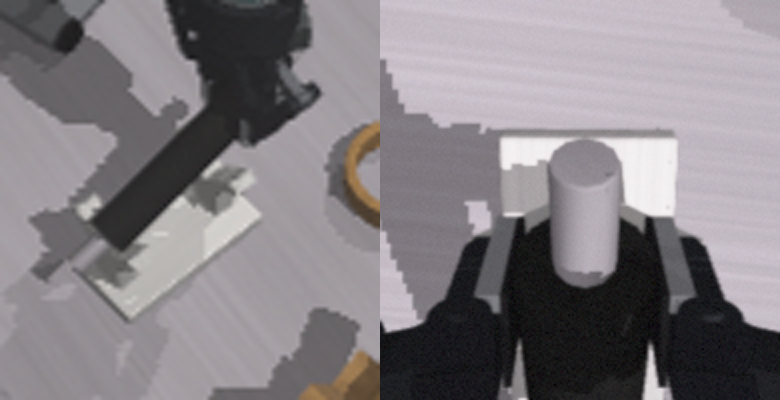

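The journal tip is at (68,265) in the scene crop, which fits a tilt of about 17 degrees. So the roller is levelling on the far upright as planned, and the wrist view shows it centred over the V-rest.

```bash
python3 -m handwheel '0.6 0.05 0.3 0.1 1;0.2 0 0.5 0.1 1;0 0 0 0 1' 20; python3 d.py .4823 .0105 .085 -173.6
```

```text
clock: 13.78
tcp_pos: [0.4799, 0.0095, 0.0871]
ee_rot: [-179.1, 2.1, -173.6]
wrist_force: [1.6, -0.0, 3.3]
grip_width: 0.0304
t 13.78 tcp [0.4799 0.0095 0.0871] [-179.14    2.11 -173.57] F [ 1.6 -0.   3.3] w 0.0304
shift cm [-0.24  0.08  0.22] turn 0.03
```

```bash
python3 -m handwheel '0 0 0.6 0 1;0 0 0.6 0 1;0 0 0 0 1' 20; python3 d.py .4823 .0105 .055 -173.6
```

```text
clock: 14.03
tcp_pos: [0.477, 0.0089, 0.0746]
ee_rot: [-179.1, 1.7, -173.6]
wrist_force: [0.8, 1.5, 3.3]
grip_width: 0.0301
t 14.03 tcp [0.477  0.0089 0.0746] [-179.1     1.73 -173.6 ] F [0.8 1.5 3.3] w 0.0301
shift cm [-0.48  0.13  1.97] turn -0.0
```

```bash
python3 -m handwheel '-0.3 0.1 0.6 0 1;-0.2 0 0.6 0 1;0 0 0.4 0 1;0 0 0 0 1' 20; python3 d.py .4823 .0105 .055 -173.6
```

```text
clock: 14.37
tcp_pos: [0.4789, 0.0095, 0.0575]
ee_rot: [-179.0, 1.3, -173.7]
wrist_force: [-0.9, -0.1, 3.0]
grip_width: 0.0299
t 14.37 tcp [0.4789 0.0095 0.0575] [-179.      1.28 -173.68] F [-0.9 -0.1  3. ] w 0.0299
shift cm [-0.34  0.07  0.25] turn -0.08
```

```bash
python3 -m handwheel '-0.2 0.05 0.3 0 1;0 0 0.1 0 1;0 0 0 0 1' 20; python3 -m handwheel '0 0 0.2 0 1;0 0 0 0 1'; python3 d.py .4823 .0105 .055 -173.6
```

```text
clock: 14.62
tcp_pos: [0.4802, 0.0098, 0.053]
ee_rot: [-179.0, 1.1, -173.7]
wrist_force: [-2.4, -0.2, 3.7]
grip_width: 0.0302
clock: 14.78
tcp_pos: [0.4803, 0.0094, 0.0515]
ee_rot: [-178.9, 1.1, -173.7]
wrist_force: [-2.9, -0.1, 3.4]
grip_width: 0.0302
t 14.78 tcp [0.4803 0.0094 0.0515] [-178.91    1.13 -173.67] F [-2.9 -0.1  3.4] w 0.0302
shift cm [-0.21  0.08 -0.34] turn -0.07
```

```bash
python3 -m handwheel '0 0 0.3 0 1;0 0 0 0 1'; python3 -m handwheel '0 0 0.3 0 1;0 0 0 0 1'; python3 - <<'E'
from h import *
s,im=snap("scene");np.save("s10.npy",im);o=readout.get_obs();g=o["tcp_pos"]+np.array([0,0,.017])
for th in (-5,0,5,10):
    t=np.radians(th);a=np.radians(6.4)
    d=np.array([np.cos(t)*np.cos(a),np.cos(t)*np.sin(a),-np.sin(t)]);print(th,proj(s,g+d*.1605),proj(s,g+d*.1305))
hsv=cv2.cvtColor(im,cv2.COLOR_RGB2GRAY)
print(hsv[215:245:1,226:262:2])
E
```

```text
clock: 14.95
tcp_pos: [0.4809, 0.0093, 0.051]
ee_rot: [-178.9, 1.2, -173.6]
wrist_force: [-1.6, 1.4, 1.5]
grip_width: 0.0303
clock: 15.12
tcp_pos: [0.4814, 0.0094, 0.051]
ee_rot: [-178.9, 1.2, -173.6]
wrist_force: [-1.9, 0.9, 1.0]
grip_width: 0.0305
-5 [240.65242553 228.79446083] [249.13138506 222.96960685]
0 [240.90368349 231.34009   ] [249.26479884 225.06978875]
5 [241.48980832 233.57933202] [249.66854721 226.93139498]
10 [242.39561558 235.50279074] [250.33260303 228.54496851]
[[157 159 161 159 161 158 161 161 160 150 159 206 143 107  48  43  44  46]
 [158 158 159 160 160 159 160 161 153 152 205 196 158  57  43  45  46  46]
 [158 158 159 161 159 123 157 162 160 159 208 190  76  42  44  47  46  46]
 [160 158 159 160 125 105 103 162 105 138 193 129  50  44  45  46  47  46]
 [160 158 158 125 105 104 105 104 106 102 115  49  44  45  44  48  46  47]
 [160 159 159 126 105 104 105 104 105 103 100  43  44  46  46  47  47  46]
 [161 160 159 160 106 104 105 104 105 106  99  47  43  46  47  47  45  45]
 [163 160 159 159 127 106 104 105 104 105  98  49  44  47  46  46  44  43]
 [162 161 160 16
[... 934 characters left out ...]
184 111 110 135 178 182]
 [160 160 158 157 161 163 160 149 145 142 145  95 175 186 116 154 182 182]
 [159 160 160 158 159 161 161 143 145 142 144 110 147 185 174 177 181 180]
 [160 160 159 159 158 161 161 143 144 145 143 143  93 179 182 182 181 180]
 [160 159 160 156 156 159 149 143 143 144 142 145 109 150 183 180 181 180]
 [159 158 160 147 141 142 145 144 142 144 143 144 142  93 180 181 179 182]
 [159 159 159 142 141 141 144 145 143 144 146 142 144 109 154 181 179 184]
 [158 159 143 144 141 141 143 144 143 143 146 140 145 142  94 177 182 157]
 [157 148 142 144 141 140 142 145 143 142 144 145 144 143 110 157 189 133]
 [156 148 143 144 141 140 140 144 144 142 143 146 141 144 142  95 144 143]]
```

```bash
python3 -m handwheel '0 0 0 0 3.6;0 0 0 0 4.5;0 0 0 0 6;0 0 0 0 8.5;0 0 0 0 8.5;0 0 0 0 8.5;0 0 0 0 8.5'; python3 shot.py w10; python3 - <<'E'
from h import *
s,im=snap("scene");np.save("s11.npy",im)
C=np.array([.5548,.0186,.072]);u=np.array([np.cos(np.radians(6.4)),np.sin(np.radians(6.4)),0])
for sh in (-.02,-.012,-.005):print(sh,proj(s,C+u*(sh+.1)),proj(s,C+u*(sh-.1)),proj(s,C+u*(sh+.07)))
print(cv2.cvtColor(im,cv2.COLOR_RGB2GRAY)[222:236,230:258:2])
E
```

```text
clock: 15.75
tcp_pos: [0.4823, 0.0093, 0.0494]
ee_rot: [-178.9, 1.3, -173.6]
wrist_force: [0.7, 0.6, -0.0]
grip_width: 0.0852
15.8 [0.48225537 0.00931327 0.04936079] [-178.86815786    1.26446641 -173.58534623] [ -6.07199739  10.71216801 -32.60692897  45.2016646   -0.83170987
 -12.48489803]
-0.02 [242.91177448 229.40491443] [296.09537678 189.5626399 ] [251.26971575 223.1408143 ]
-0.012 [240.66041248 231.09244197] [294.08236264 191.06991843] [249.05402401 224.80132644]
-0.005 [238.68269445 232.57492039] [292.31321087 192.39465043] [247.10747703 226.26019328]
[[158 160 127 106 105  93  88  90  94  48  44  46  47  46]
 [160 160 160 105 104  88  89  90  91 100  96  45  46  45]
 [161 160 161 106  94  89  89  89  91 128 164  47  46  44]
 [160 160 160 124  90  88  90  88 120 149 161  84  45  43]
 [161 161 160 115  89  89  89 104 141 166 139  74  43  42]
 [164 160 158  94  89  89  87 132 159 150 115  46  43  67]
 [162 159 105  89  89  89 123 152 158 126  95  76  67 113]
 [163 128  95  89  88  92 134 163 138 100  94  95 102 113]
 [160 105  89  89  93 132 110 147 113 104  94  96  94  98]
 [128  96  90  92 133 142 104 114 118 109  95  95  95  95]
 [129  95  90 131 145 144 132  86 116 110  98  95  91 103]
 [159 107  96 145 145 146 142 110 104 110 106  95 117 135]
 [158 129 148 161 161 144 143 145  93 119 116  98 117 135]
 [159 159 162 162 159 145 145 145 110 129 185 111 110 136]]
```

```bash
python3 -m handwheel '0 0 -1 0 8.5;0 0 -2 0 8.5;0 0 -2 0 8.5;0 0 -2.5 0 8.5;0 0 -2.5 0 8.5;0 0 -2.5 0 8.5;-1.5 0 -2.5 0 8.5;-2.5 0 -1 0 8.5;-2.5 0 0 0 8.5;-2 0 0 0 8.5;0 0 0 0 8.5;0 0 0 0 8.5'
cat > meas.py <<'E'
from h import *
import pickle,sys
c,im=snap("wrist");np.save(sys.argv[1]+".npy",im);pickle.dump(c,open(sys.argv[1]+".pkl","wb"))
cv2.imwrite(f"pics/{sys.argv[1]}.png",cv2.cvtColor(im,cv2.COLOR_RGB2BGR))
o=readout.get_obs();print(o["clock"],o["tcp_pos"],o["ee_rot"])
g=cv2.cvtColor(im,cv2.COLOR_RGB2GRAY).astype(float)
C=np.array([.5548,.0186,.072]);a=np.radians(6.4);u=np.array([np.cos(a),np.sin(a),0]);v=np.array([-u[1],u[0],0])
for off in (-.004,0,.004):
    print(off,[(int(s*1000),int(g[int(round(p[1])),int(round(p[0]))]) if 0<=p[0]<559.4 and 0<=p[1]<419.4 else -1) for s in np.arange(-.13,.1,.004) for p in [proj(c,C+u*s+v*off)]])
for s in (-.105,-.095,-.06,-.02,.02):  # cross sections
    print(s,[(int(w*1000),int(g[int(round(p[1])),int(round(p[0]))])) for w in np.arange(-.024,.0241,.002) for p in [proj(c,C+u*s+v*w)] if 0<=p[0]<559.4 and 0<=p[1]<419.4])
E
python3 meas.py w11
```

```text
clock: 16.85
tcp_pos: [0.5634, 0.0225, 0.2274]
ee_rot: [-178.8, 1.5, -173.6]
wrist_force: [-0.2, 0.0, -0.4]
grip_width: 0.0849
16.9 [0.56354153 0.02246019 0.22745195] [-178.84182354    1.49877666 -173.61708616]
-0.004 [(-130, 189), (-126, 180), (-122, 186), (-118, 178), (-113, 125), (-109, 125), (-105, 127), (-101, 131), (-97, 130), (-93, 134), (-89, 132), (-85, 127), (-81, 32), (-77, 35), (-73, 31), (-69, 33), (-65, 31), (-61, 36), (-57, 34), (-53, 33), (-49, 30), (-45, 30), (-41, 35), (-37, 29), (-33, 30), (-29, 34), (-25, 33), (-21, 30), (-17, 30), (-13, 31), (-9, 31), (-5, 32), (-1, 32), (2, 36), (6, 33), (10, 29), (14, 35), (18, 29), (22, 32), (26, 32), (30, 35), (34, 31), (38, 36), (42, 32), (46, 33), (50, 29), (54, 29), (58, 38), (62, 52), (66, 102), (70, 116), (74, 120), (78, 123), (82, 120), (86, 134), (90, 179), (94, 174), (98, 177)]
0 [(-130, 191), (-126, 177), (-122, 185), (-118, 179), (-113, 181), (-109, 185), (-105, 184), (-101, 185), (-97, 187), (-93, 190), (-89, 190), (-85, 181), (-81, 32), (-77, 33), (-73, 38), (-69, 32), (-65, 36), (-61, 37), (-57, 31), (-53, 36), (
[... 1714 characters left out ...]
30), (-5, 30), (-3, 31), (-1, 31), (0, 34), (2, 40), (4, 37), (6, 35), (8, 32), (10, 31), (12, 32), (14, 29), (16, 86), (18, 231), (20, 236), (22, 235), (24, 233)]
-0.02 [(-24, 162), (-22, 159), (-19, 152), (-17, 146), (-15, 137), (-13, 36), (-11, 22), (-9, 24), (-7, 28), (-5, 28), (-3, 22), (-1, 34), (0, 30), (2, 32), (4, 32), (6, 36), (8, 36), (10, 31), (12, 32), (14, 34), (16, 149), (18, 216), (20, 220), (22, 217), (24, 215)]
0.02 [(-24, 156), (-22, 156), (-19, 156), (-17, 155), (-15, 177), (-13, 56), (-11, 21), (-9, 25), (-7, 29), (-5, 30), (-3, 29), (-1, 39), (0, 32), (2, 35), (4, 32), (6, 33), (8, 32), (10, 34), (12, 33), (14, 31), (16, 101), (18, 207), (20, 226), (22, 230), (24, 229)]
```

```bash
python3 -m handwheel '1.2 -0.2 1 0 8.5;1.2 -0.1 2 0 8.5;0 0 2 0 8.5;0 0 2 0 8.5;0 0 0 0 8.5;0 0 0 0 8.5'; python3 d.py .5403 .018 .053 -173.6
```

```text
clock: 17.4
tcp_pos: [0.5349, 0.0152, 0.1562]
ee_rot: [-178.9, 1.4, -173.6]
wrist_force: [0.4, 0.5, 0.8]
grip_width: 0.0846
t 17.40 tcp [0.5349 0.0152 0.1562] [-178.85    1.35 -173.64] F [0.4 0.5 0.8] w 0.0846
shift cm [-0.32  0.42 10.33] turn -0.04
```

```bash
python3 -m handwheel '0 0.1 2 0 8.5;-0.1 0.1 2 0 8.5;-0.1 0.1 2 0 8.5;-0.1 0.1 2 0 8.5;0 0 0 0 8.5;0 0 0 0 8.5'; python3 d.py .5403 .018 .053 -173.6
```

```text
clock: 17.9
tcp_pos: [0.5422, 0.0179, 0.0823]
ee_rot: [-178.7, 1.9, -173.6]
wrist_force: [0.7, -0.3, 0.5]
grip_width: 0.0849
t 17.90 tcp [0.5422 0.0179 0.0823] [-178.74    1.86 -173.65] F [ 0.7 -0.3  0.5] w 0.0849
shift cm [0.28 0.1  2.92] turn -0.05
```

```bash
python3 -m handwheel '0.15 0.1 1.2 0 8.5;0.1 0 1.2 0 8.5;0 0 0.4 0 8.5;0 0 0 0 8.5;0 0 0 0 8.5'; python3 d.py .5403 .018 .053 -173.6
```

```text
clock: 18.32
tcp_pos: [0.5448, 0.0178, 0.059]
ee_rot: [-178.6, 2.4, -173.6]
wrist_force: [0.2, 0.5, 0.2]
grip_width: 0.0849
t 18.32 tcp [0.5448 0.0178 0.059 ] [-178.63    2.41 -173.64] F [0.2 0.5 0.2] w 0.0849
shift cm [0.47 0.09 0.58] turn -0.04
```

```bash
python3 -m handwheel '0.4 0.05 0.5 0 8.5;0 0 0 0 8.5;0 0 0 0 8.5'; python3 d.py .5403 .018 .053 -173.6
```

```text
clock: 18.57
tcp_pos: [0.5423, 0.0176, 0.0555]
ee_rot: [-178.6, 2.6, -173.6]
wrist_force: [-0.9, 0.3, 0.4]
grip_width: 0.0849
t 18.57 tcp [0.5423 0.0176 0.0555] [-178.59    2.61 -173.64] F [-0.9  0.3  0.4] w 0.0849
shift cm [0.2  0.07 0.24] turn -0.04
```

Good enough; close and lift.

```bash
python3 -m handwheel '0.2 0 0.2 0 6;0 0 0 0 4;0 0 0 0 1;0 0 0 0 1;0 0 0 0 1;0 0 0 0 1;0 0 0 0 1;0 0 0 0 1;0 0 0 0 1' 80; python3 d.py .5403 .018 .053 -173.6;  python3 -m handwheel '0 0 -1 0 1;0 0 -2 0 1;0 0 -2 0 1;0 0 -2.5 0 1;0 0 -2.5 0 1;0 0 -2 0 1;0 0 -1.5 0 1;0 0 0 0 1;0 0 0 0 1;0 0 0 0 1'; python3 meas.py w12 |head -1;python3 d.py .5128 -.301 .2 108.95
```

```text
clock: 19.32
tcp_pos: [0.5408, 0.016, 0.0545]
ee_rot: [-178.4, 2.7, -173.7]
wrist_force: [-0.5, -0.5, 1.5]
grip_width: 0.0298
t 19.32 tcp [0.5408 0.016  0.0545] [-178.41    2.66 -173.67] F [-0.5 -0.5  1.5] w 0.0298
shift cm [0.03 0.21 0.14] turn -0.07
clock: 20.15
tcp_pos: [0.5301, 0.0213, 0.1961]
ee_rot: [-178.7, 2.3, -173.6]
wrist_force: [0.4, -0.7, -1.8]
grip_width: 0.03
20.2 [0.5296379  0.02128338 0.19550764] [-178.74064205    2.25561582 -173.62648105]
t 20.20 tcp [0.5296 0.0213 0.1955] [-178.74    2.26 -173.63] F [-0.6 -0.2 -1.6] w 0.0303
shift cm [  5.23 -31.85   0.04] turn 77.42
```

```bash
python3 -m handwheel '0 0 -0.5 7.1 1;0 0 -0.5 7.1 1;0 0 -0.5 7.1 1;0 0 -0.5 7.1 1;0 0 -0.5 7.1 1;0 0 -0.5 7.1 1;0 0 -0.5 7.1 1;0 0 -0.5 7.1 1;0 0 0 7.1 1;0 0 0 7.1 1;0 0 0 7.1 1;0 0 0 0 1';python3 d.py .5128 -.301 .2 108.95
```

```text
clock: 21.2
tcp_pos: [0.5145, 0.0231, 0.2148]
ee_rot: [-179.9, 0.8, 107.2]
wrist_force: [-0.7, -0.3, -1.8]
grip_width: 0.0296
t 21.20 tcp [0.5145 0.0231 0.2148] [-179.89    0.78  107.15] F [-0.7 -0.3 -1.8] w 0.0296
shift cm [-30.89  -9.72   1.92] turn -1.8
```

```bash
python3 -m handwheel '-1.5 -0.5 0 -0.5 1;-3 -1 0 -0.5 1;-3 -1 0 -0.5 1;-3 -1 0 0 1;-3 -1 0 0 1;-3 -0.9 0 0 1;-3 -0.9 0 0 1;-3 -0.9 0 0 1;-3 -0.9 0 0 1;-2 -0.6 0 0 1;0 0 0 0 1;0 0 0 0 1';python3 d.py .5128 -.301 .13 108.95
```

```text
clock: 22.2
tcp_pos: [0.5159, -0.2745, 0.1994]
ee_rot: [-178.7, -0.4, 111.3]
wrist_force: [0.2, 0.1, -2.2]
grip_width: 0.0298
t 22.20 tcp [ 0.5159 -0.2745  0.1994] [-178.74   -0.41  111.26] F [ 0.2  0.1 -2.2] w 0.0298
shift cm [-2.41 -1.1   6.95] turn 2.31
```

```bash
python3 -m handwheel '-1.2 -0.5 1.2 1.2 1;-1.1 -0.5 1.5 1.1 1;0 0 1.5 0 1;0 0 1.2 0 1;0 0 0 0 1;0 0 0 0 1';python3 d.py .5128 -.301 .115 108.95
```

```text
clock: 22.7
tcp_pos: [0.511, -0.2976, 0.1367]
ee_rot: [-178.5, -0.7, 109.3]
wrist_force: [-0.1, -0.0, -0.8]
grip_width: 0.0301
t 22.70 tcp [ 0.511  -0.2976  0.1367] [-178.48   -0.69  109.29] F [-0.1 -0.  -0.8] w 0.0301
shift cm [-0.41  0.12  2.17] turn 0.34
```

```bash
python3 -m handwheel '-0.4 0.1 1 0.3 1;0 0 0.5 0 1;0 0 0 0 1;0 0 0 0 1';python3 d.py .5128 -.301 .115 108.95; python3 - <<'E'
from h import *
L=[]
for n,(x,y,w,h) in (("scene",(170,95,110,110)),("top",(325,165,100,105))):
    c,im=snap(n);np.save(n+"13.npy",im)
    o=cv2.resize(cv2.cvtColor(im,cv2.COLOR_RGB2BGR)[y:y+h,x:x+w],(390,390),interpolation=cv2.INTER_CUBIC);L.append(o)
cv2.imwrite("pics/c13.png",np.hstack(L))
E
python3 shot.py w13
```

```text
clock: 23.03
tcp_pos: [0.5133, -0.3001, 0.1203]
ee_rot: [-178.5, -0.7, 109.1]
wrist_force: [0.1, 0.3, -1.0]
grip_width: 0.0298
t 23.03 tcp [ 0.5133 -0.3001  0.1203] [-178.48   -0.69  109.13] F [ 0.1  0.3 -1. ] w 0.0298
shift cm [-0.07 -0.06  0.54] turn 0.18
23.1833 [ 0.51350522 -0.30035193  0.12093758] [-178.50221      -0.64764541  109.11819063] [-36.1240484   18.24812996 -12.22880781  60.90905162  -0.86133736
  34.75971385]
```

View pics/c13.png

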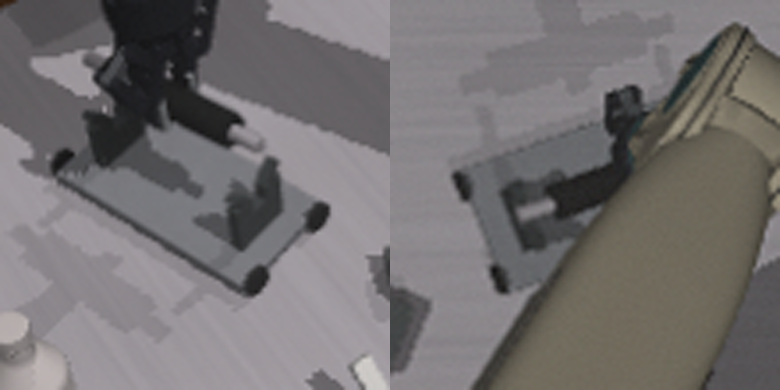

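The roller hangs over the carriage with its left journal above the slot. Its tip is at crop (262,143) in the scene view and (518,213) in the top view.

```bash
python3 - <<'E'
from h import *
t=get_calibration("top");s=get_calibration("scene");np.set_printoptions(precision=4,suppress=True)
T=lambda p:(t,((p[0]-390)*100/390+325,p[1]*105/390+165));S=lambda p:(s,(170+p[0]*110/390,95+p[1]*110/390))
x,r=tri(T((518,213)),S((262,143)));print(x,r)
o=readout.get_obs()["tcp_pos"];d=np.array([np.cos(np.radians(-71.05)),np.sin(np.radians(-71.05)),0]);n=np.array([-d[1],d[0],0])
print("tip rel TCP along/across/up",(x-o)@d,(x-o)@n,x[2]-o[2])
x,r=tri(T((553,201)),S((232,131)));print(x,r,(x-o)@d,(x-o)@n,x[2]-o[2])
E
```

```text
[ 0.4785 -0.2064  0.1423] [np.float64(0.001992673463416898), np.float64(0.001992673463416881)]
tip rel TCP along/across/up -0.10026275438239356 -0.002597196375736595 0.021355241832607702
[ 0.4891 -0.2365  0.1366] [np.float64(0.001044244487931207), np.float64(0.0010442444879312852)] -0.0683424382495268 -0.0023230778084550193 0.015700457041483595
```

```bash
python3 -m handwheel '-0.05 -0.05 1 0.15 1;0 0 1 0 1;0 0 1 0 1;0 0 0.8 0 1;0 0 0 0 1' 40;python3 d.py .5133 -.301 .0425 108.95
```

```text
clock: 23.6
tcp_pos: [0.5131, -0.3018, 0.0808]
ee_rot: [-178.6, -0.5, 109.0]
wrist_force: [-0.3, -0.4, -1.7]
grip_width: 0.0302
t 23.60 tcp [ 0.5131 -0.3018  0.0808] [-178.62   -0.47  108.96] F [-0.3 -0.4 -1.7] w 0.0302
shift cm [0.03 0.14 3.83] turn 0.01
```

```bash
python3 -m handwheel '0 0.05 0.7 0 1;0 0 0.7 0 1;0 0 0 0 1';python3 d.py .5133 -.301 .0425 108.95;  python3 -m handwheel '0 0 0.7 0 1;0 0 0.5 0 1;0 0 0 0 1' ;python3 d.py .5133 -.301 .0425 108.95
```

```text
clock: 23.85
tcp_pos: [0.5124, -0.3011, 0.0641]
ee_rot: [-178.5, -0.6, 108.9]
wrist_force: [-0.5, -0.6, -1.3]
grip_width: 0.0298
t 23.85 tcp [ 0.5124 -0.3011  0.0641] [-178.55   -0.58  108.95] F [-0.5 -0.6 -1.3] w 0.0298
shift cm [-0.05  0.14  2.16] turn -0.0
clock: 24.1
tcp_pos: [0.5118, -0.3014, 0.0509]
ee_rot: [-178.5, -0.5, 108.9]
wrist_force: [-0.2, -0.3, -1.2]
grip_width: 0.0295
t 24.10 tcp [ 0.5118 -0.3014  0.0509] [-178.5    -0.55  108.92] F [-0.2 -0.3 -1.2] w 0.0295
shift cm [-0.01  0.17  0.84] turn -0.03
```

```bash
python3 -m handwheel '0 0 0.5 0 1;0 0 0 0 1';python3 -m handwheel '0 0 0.3 0 1;0 0 0 0 1';python3 -m handwheel '0 0 0.3 0 1;0 0 0 0 1'
```

```text
clock: 24.27
tcp_pos: [0.5122, -0.3018, 0.0459]
ee_rot: [-178.5, -0.5, 108.9]
wrist_force: [-0.4, -0.1, 0.7]
grip_width: 0.03
clock: 24.43
tcp_pos: [0.5125, -0.302, 0.0439]
ee_rot: [-178.5, -0.4, 108.9]
wrist_force: [-1.7, 1.8, 4.4]
grip_width: 0.0298
clock: 24.6
tcp_pos: [0.5126, -0.302, 0.0432]
ee_rot: [-178.6, -0.4, 108.9]
wrist_force: [-2.1, 2.4, 5.2]
grip_width: 0.0296
```

```bash
python3 -m handwheel '0 0 0.4 0 1;0 0 0 0 1' 30;python3 -m handwheel '0 0 0.4 0 1;0 0 0 0 1;0 0 0 0 1';python3 -m handwheel '0 0 0.4 0 1;0 0 0 0 1;0 0 0 0 1'; python3 - <<'E'
from h import *
s,im=snap("scene");np.save("s14.npy",im);cv2.imwrite("pics/s14.png",cv2.cvtColor(im,cv2.COLOR_RGB2BGR))
g=cv2.cvtColor(im,cv2.COLOR_RGB2GRAY);C=np.array([.5128,-.301,.06]);d=np.array([np.cos(np.radians(-71.05)),np.sin(np.radians(-71.05)),0])
for sgn in (-1,1):
    p=proj(s,C+d*.1*sgn);print("tip px",p);x,y=np.round(p).astype(int);print(g[y-8:y+9,x-9:x+10])
E
```

```text
clock: 24.77
tcp_pos: [0.5127, -0.3022, 0.0437]
ee_rot: [-178.5, -0.3, 108.9]
wrist_force: [-2.1, 1.7, 4.4]
grip_width: 0.0302
clock: 25.02
tcp_pos: [0.5129, -0.3025, 0.0446]
ee_rot: [-178.6, -0.2, 108.8]
wrist_force: [-1.6, 1.7, 2.3]
grip_width: 0.0298
clock: 25.27
tcp_pos: [0.513, -0.3026, 0.0435]
ee_rot: [-178.6, -0.1, 108.8]
wrist_force: [-2.1, 1.7, 4.4]
grip_width: 0.03
tip px [244.71661551 152.88836318]
[[ 37  36  34  34  71 101  83  62  61  58  54  54  65 113 144 150 150 152
  152]
 [ 36  34  42  39  58  83  73  60  61  58  54  53  56 103 127 136 148 151
  152]
 [ 36 113 139 117  89  80  60  48  56  58  54  53  53 103 120 124 126 134
  147]
 [ 71 124 145 146 145 121  72  43  48  53  54  54  54 104 120 120 119 121
  130]
 [ 61  89 114 136 150 148 141 103  59  51  53  53  53  92 116 120 119 118
  119]
 [ 61  67  71  87 124 146 150 145 134  93  57  54  54  90 115 119 118 118
  118]
 [ 61  56  56  57  71 115 139 147 141 113  77  56  54  80 112 119 118 118
  119]
 [ 56  53  52  55  54  90 118 133 121 115  82  53  53  78 111 120 119 119
  118]
 [ 50  50  52  54  55  59  84 106 105  
[... 1403 characters left out ...]
  94  91  93  97 106  92  50  37  36  33  30
   30]
 [ 98  97  98  96  81  57  65  66  68  72  88  94  97  72  47  33  30  32
   47]
 [ 97  97  98  97  63  43  41  41  40  40  49  72  88  95  59  26  29  40
   65]
 [ 98  97  99  99  73  51  43  35  34  32  34  34  58  86  36  27  31  54
   76]
 [ 97  97  98  98  98  72  44  35  36  35  33  33  43  58  26  27  42  69
   77]
 [ 98  97  98  98  98  71  42  40  40  38  33  34  34  31  27  35  64  78
   75]
 [ 99  98  98  98  99  69  41  41  38  36  34  34  33  30  30  53  77  76
   68]
 [100  99  98  98  98  80  38  38  34  34  34  37  39  40  46  69  77  72
   58]
 [100 100 100  99  98  99  45  36  36  35  35  35  40  47  65  75  74  62
   52]]
```

```bash
python3 -m handwheel '0 0 0.8 0 1;0 0 0.8 0 1;0 0 0.8 0 1;0 0 0.8 0 1' 20;python3 - <<'E'
from h import *
o=readout.get_obs();print(o["tcp_pos"],o["ee_rot"],o["wrist_force"],o["torque"])
w,iw=snap("wrist");np.save("w14.npy",iw)
s,im=snap("scene")
g=cv2.cvtColor(im,cv2.COLOR_RGB2GRAY);print(g[145:164,236:256])
# wrist cam: brightness across each journal, outside the cheeks, at the predicted axis
C=np.array([.5128,-.301,.06]);d=np.array([np.cos(np.radians(-71.05)),np.sin(np.radians(-71.05)),0]);n=np.array([-d[1],d[0],0])
gw=cv2.cvtColor(iw,cv2.COLOR_RGB2GRAY)
for a in (-.096,-.074,.074,.096):
    print(a,proj(w,C+d*a),[(int(round(k*1000)),int(gw[int(round(p[1])),int(round(p[0]))])) for k in np.arange(-.02,.0201,.002) for p in [proj(w,C+d*a+n*k)] if 0<=p[0]<559 and 0<=p[1]<419])
E
```

```text
clock: 25.65
tcp_pos: [0.5133, -0.303, 0.0417]
ee_rot: [-178.5, 0.1, 108.8]
wrist_force: [-16.3, 13.3, 49.7]
grip_width: 0.0298
[ 0.51329078 -0.30304391  0.04174991] [-1.78512776e+02  1.06790087e-01  1.08795990e+02] [-16.27608887  13.34639267  49.71884143] [ 1.98897613  3.31246546 -0.34427303]
[[ 39  37  35  41  85 105  84  62  61  57  54  54  65 113 144 151 151 151
  153 153]
 [ 39  36  34  34  64  84  71  60  60  57  54  53  57 104 127 136 147 151
  151 153]
 [ 37  67  95  73  76  84  61  49  56  58  53  53  53 103 120 124 127 133
  147 151]
 [ 47 112 143 144 126  87  51  43  47  53  55  54  53 104 119 120 119 121
  130 146]
 [ 56  93 122 144 150 134  95  53  46  51  54  53  54  93 115 119 119 118
  118 122]
 [ 61  67  75  91 133 149 145 121  79  55  55  54  53  90 114 119 118 118
  118 118]
 [ 58  57  56  58  75 126 148 149 140 100  64  53  53  80 111 119 118 119
  118 118]
 [ 58  53  51  54  54 104 133 142 130 108  71  53  54  78 110 119 119 118
  118 118]
 [ 50  50  51  55  54  73 104 121 112  94  68  54  55  79 112 120 119 118
  118 118]
 [ 64  61  53  54  53  49  64  98 102  8
[... 929 characters left out ...]
 (-6, 182), (-4, 177), (-2, 211), (0, 230), (2, 231), (4, 216), (6, 194), (8, 141), (10, 181), (12, 182), (14, 186), (16, 184), (18, 183), (20, 182)]
-0.074 [277.11050515 124.84711211] [(-20, 118), (-18, 118), (-16, 117), (-14, 114), (-12, 114), (-10, 115), (-8, 118), (-6, 114), (-4, 191), (-2, 223), (0, 230), (2, 226), (4, 209), (6, 181), (8, 130), (10, 121), (12, 121), (14, 117), (16, 119), (18, 116), (20, 114)]
0.074 [279.28165345 409.45713931] [(-20, 23), (-18, 24), (-16, 24), (-14, 39), (-12, 38), (-10, 41), (-8, 37), (-6, 35), (-4, 44), (-2, 34), (0, 38), (2, 38), (4, 40), (6, 39), (8, 37), (10, 42), (12, 39), (14, 39), (16, 34), (18, 27), (20, 26)]
0.096 [279.50226394 439.09907681] []
```

```bash
python3 -m handwheel '0 0 0 0 1;0 0 0 0 1;0 0 0 0 1;0 0 0 0 1' 20; python3 - <<'E'
from h import *
s,im=snap("scene");np.save("s15.npy",im);g=cv2.cvtColor(im,cv2.COLOR_RGB2GRAY);print(g[147:158,236:249])
E
```

```text
clock: 26.08
tcp_pos: [0.5132, -0.3035, 0.0455]
ee_rot: [-178.6, 0.3, 108.8]
wrist_force: [-1.4, -1.1, -0.7]
grip_width: 0.0299
[[ 78 129 150 145 141 106  58  48  57  57  55  53  54]
 [ 88 119 134 144 148 144 118  75  50  53  53  54  55]
 [ 68  84 101 124 140 146 147 143 117  76  55  53  53]
 [ 62  64  70  81 112 132 142 147 138 104  65  53  52]
 [ 59  57  56  57  67 100 123 134 122  96  67  53  54]
 [ 57  52  52  55  54  68  92 111 106  81  59  53  53]
 [ 51  50  52  55  53  51  54  79  84  64  54  55  53]
 [ 64  61  54  52  52  47  42  53  57  54  53  54  55]
 [ 55  55  53  53  55  53  51  53  54  54  55  54  71]
 [ 46  51  54  53  53  53  53  54  54  54  54  75 107]
 [ 45  52  54  54  53  53  54  54  54  54  76 107 119]]
```

```bash
python3 -m handwheel '0 0 0.5 0 1;0 0 0.5 0 1;0 0 0.5 0 1' 20; python3 -m handwheel '0 0 0.5 0 1;0 0 0.4 0 1;0 0 0.4 0 1';  python3 - <<'E'
from h import *
s,im=snap("scene");np.save("s16.npy",im);g=cv2.cvtColor(im,cv2.COLOR_RGB2GRAY);print(g[147:158,236:249]);o=readout.get_obs();print(o["tcp_pos"],o["wrist_force"])
E
```

```text
clock: 26.38
tcp_pos: [0.5135, -0.3038, 0.0419]
ee_rot: [-178.5, 0.3, 108.8]
wrist_force: [-12.2, 9.9, 37.7]
grip_width: 0.0303
clock: 26.63
tcp_pos: [0.5134, -0.3038, 0.042]
ee_rot: [-178.4, 0.3, 108.8]
wrist_force: [-10.0, 7.8, 29.8]
grip_width: 0.0297
[[ 35  66  96  75  95  94  61  49  56  58  54  53  54]
 [ 75 121 142 146 130  91  53  43  49  53  54  54  55]
 [ 80 103 121 142 149 143 102  54  45  51  55  54  53]
 [ 65  69  74  91 133 150 146 137  93  56  53  54  53]
 [ 59  56  56  58  74 126 147 151 143 103  64  54  53]
 [ 57  53  52  54  53 104 132 143 123  95  67  51  53]
 [ 51  50  52  54  53  73 102 115 105  83  61  53  54]
 [ 63  60  54  53  53  51  62  95  88  64  54  54  55]
 [ 53  55  52  54  54  45  43  58  59  55  54  54  70]
 [ 48  52  54  55  54  53  52  53  54  55  54  75 107]
 [ 45  51  54  54  53  54  54  55  54  55  75 108 119]]
[ 0.51345316 -0.30377145  0.04202329] [-10.12246897   8.60459983  29.43013553]
```

```bash
python3 -m handwheel '0 0 0.4 0 3.3;0 0 0.2 0 3.8;0 0 0 0 4.5;0 0 0 0 6;0 0 0 0 8.5;0 0 0 0 8.5;0 0 0 0 8.5;0 0 0 0 8.5' 20; python3 - <<'E'
from h import *
s,im=snap("scene");np.save("s17.npy",im);g=cv2.cvtColor(im,cv2.COLOR_RGB2GRAY);print(g[147:158,236:249]);o=readout.get_obs();print(o["tcp_pos"],o["wrist_force"])
E
```

```text
clock: 27.35
tcp_pos: [0.5148, -0.304, 0.0331]
ee_rot: [-178.5, 0.3, 108.9]
wrist_force: [0.7, -0.1, 0.6]
grip_width: 0.0853
[[ 38 121 146  99  97  95  60  49  56  58  55  53  55]
 [ 82 134 151 144 135  97  51  42  47  54  53  53  55]
 [ 77  99 120 142 150 143 112  66  46  52  54  53  53]
 [ 64  68  75  90 131 148 146 145 105  62  54  54  53]
 [ 59  57  56  57  74 121 145 150 136  95  59  53  54]
 [ 56  53  53  54  53 100 127 134 119  93  65  53  53]
 [ 51  51  51  55  53  66  97 110 105  80  58  54  55]
 [ 63  61  54  53  53  48  57  93  88  64  55  55  54]
 [ 55  55  53  54  53  45  42  57  59  55  55  55  70]
 [ 47  51  53  53  54  52  52  52  54  55  54  76 107]
 [ 46  51  54  53  53  54  53  54  54  54  74 108 119]]
[ 0.51469258 -0.30396473  0.03305387] [ 0.00696638  0.16850996 -0.37675754]
```

```bash
python3 -m handwheel '0 0 -1 0 8.5;0 0 -1.5 0 8.5;0 0 -2 0 8.5;0 0 -2.5 0 8.5;0 0 -2.5 0 8.5;0 0 -2.5 0 8.5;-1.5 0 -2.5 0 8.5;-2.5 0 -1 0 8.5;-2.5 0 0 0 8.5;-2.5 0 0 0 8.5;-1 0 0 0 8.5;0 0 0 0 8.5'; python3 -m handwheel '-2 0 -1 0 8.5;0 0 0 0 8.5;0 0 0 0 8.5';python3 - <<'E'
from h import *
w,im=snap("wrist");np.save("w18.npy",im);cv2.imwrite("pics/w18.png",cv2.cvtColor(im,cv2.COLOR_RGB2BGR));o=readout.get_obs();print(o["tcp_pos"],o["ee_rot"])
hs=cv2.cvtColor(im,cv2.COLOR_RGB2GRAY)
C=np.array([.5128,-.301,.06]);d=np.array([np.cos(np.radians(-71.05)),np.sin(np.radians(-71.05)),0]);n=np.array([-d[1],d[0],0])
print("eye along/across",(w["eye"]-C)@d,(w["eye"]-C)@n,w["eye"][2])
V=lambda a,k:(lambda p:int(hs[int(round(p[1])),int(round(p[0]))]) if 0<=p[0]<559 and 0<=p[1]<419 else -1)(proj(w,C+d*a+n*k))
print("along",[(int(round(a*1000)),V(a,.002)) for a in np.arange(-.112,.113,.004)])
for a in (-.096,-.074,-.05,0,.04,.074,.096):print(a,[(int(round(k*1000)),V(a,k)) for k in np.arange(-.022,.0221,.002)])
E
```

```text
clock: 28.4
tcp_pos: [0.5513, -0.3981, 0.2051]
ee_rot: [-178.6, 0.5, 109.0]
wrist_force: [0.5, -0.1, 0.3]
grip_width: 0.085
clock: 28.65
tcp_pos: [0.5562, -0.4143, 0.2148]
ee_rot: [-178.5, 0.1, 109.0]
wrist_force: [-0.7, 1.0, 0.5]
grip_width: 0.0848
[ 0.55649367 -0.41469936  0.2152082 ] [-178.54025356    0.23260471  109.03368245]
eye along/across 0.0383120740822176 0.009242007272618548 0.35804445991098244
along [(-112, -1), (-108, -1), (-104, -1), (-100, -1), (-96, -1), (-92, -1), (-88, -1), (-84, -1), (-80, -1), (-76, -1), (-72, -1), (-68, -1), (-64, -1), (-60, -1), (-56, -1), (-52, -1), (-48, -1), (-44, -1), (-40, 36), (-36, 37), (-32, 39), (-28, 38), (-24, 34), (-20, 37), (-16, 31), (-12, 35), (-8, 33), (-4, 39), (0, 35), (4, 37), (8, 34), (12, 38), (16, 33), (20, 32), (24, 32), (28, 31), (32, 30), (36, 37), (40, 36), (44, 38), (48, 36), (52, 36), (56, 28), (60, 37), (64, 34), (68, 36), (72, 40), (76, 116), (80, 182), (84, 185), (88, 184), (92, 183), (96, 181), (100, 179), (104, 102), (108, 122), (112, 123)]
-0.096 [(-22, -1), (-20, -1), (-18, -1), (-16, -1), (-14, -1), (-12, -1),
[... 920 characters left out ...]
18, 148), (-16, 146), (-14, 40), (-12, 26), (-10, 24), (-8, 31), (-6, 35), (-4, 33), (-2, 38), (0, 35), (2, 36), (4, 35), (6, 33), (8, 28), (10, 38), (12, 27), (14, 25), (16, 37), (18, 135), (20, 136), (22, 138)]
0.074 [(-22, 49), (-20, 57), (-18, 55), (-16, 58), (-14, 51), (-12, 34), (-10, 34), (-8, 35), (-6, 60), (-4, 97), (-2, 103), (0, 106), (2, 101), (4, 94), (6, 78), (8, 58), (10, 41), (12, 39), (14, 30), (16, 41), (18, 59), (20, 61), (22, 58)]
0.096 [(-22, 93), (-20, 90), (-18, 91), (-16, 94), (-14, 93), (-12, 91), (-10, 94), (-8, 93), (-6, 103), (-4, 157), (-2, 181), (0, 185), (2, 181), (4, 158), (6, 128), (8, 95), (10, 93), (12, 90), (14, 92), (16, 89), (18, 94), (20, 93), (22, 94)]
```

```bash
python3 - <<'E'
from h import *
from rig import robot
s,im=snap("scene");a=np.load("scene.npy").astype(int)
for n,(x,y,w,h) in dict(core=(315,238,35,35),tape=(305,190,40,38),weight=(275,158,32,26),tin=(218,270,40,42),bottle=(160,178,40,52),scraper=(185,230,45,55)).items():
    q=np.abs(im[y:y+h,x:x+w].astype(int)-a[y:y+h,x:x+w]).max(2);print(n,(q>40).mean().round(3))
g=cv2.cvtColor(im,cv2.COLOR_RGB2GRAY);print(g[149:155,240:247])
robot.finish_job();o=readout.get_obs();print(o["clock"],o["wrist_force"])
E
```

```text
core 0.016
tape 0.0
weight 0.0
tin 0.0
bottle 0.0
scraper 0.0
[[149 142 111  65  47  53  55]
 [130 148 146 143 104  62  55]
 [ 73 121 144 149 134  94  62]
 [ 55 100 127 134 118  92  66]
 [ 54  68  97 110 104  80  57]
 [ 54  49  57  93  89  64  55]]
the job is handed in; nothing more can be done
the job is handed in; nothing more can be done
```

The roller is in the carriage's bearings, let go, and I handed the job in at about 29 s of the 61 s. No verdict is reported, so the outcome rests on the checks below. I drew it from the rack by its free end, levelled it in the V-rest and let go. I then gripped it across its middle and pressed it into the slots until the wrist force rose to 30–50 N.

**Seating:** The roller barely moved when I let go, so it was already home. The last wrist view put it about 2 mm off centre along the slots and under 1 mm across, with the journals at about the right height. Only one end could be checked each time: the end nearer the scene camera there, and the other end from the wrist camera.

**One setback:** After the first press the arm sprang back about 4 mm and lifted one end of the roller while still holding it. I pressed again, held it there and let go under light pressure.

**Bystanders:** The tape, weight, tin, bottle and scraper are unchanged between the first and last scene pictures. The core differs in only 1.6 % of the pixels around it, which I put down to the roller and its shadow being gone from the rack next to it.

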